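# Clamp a row of sample tiles against the matching stop

### The arm

A 7-joint arm with a two-finger parallel gripper is mounted at the origin on the work surface. World frame = base frame: x ahead of the robot, y to its left, z up, the work surface at z = 0. Lengths are in m, angles in degrees, forces in N, time in s.
With the tool pointing down it reaches from about 0.4 to 0.9 m from the base axis. Payload 5.6 kg.
Tool frame: the origin (TCP) lies midway between the tips of the shut fingers; the grasp point (between the pads) lies 19 mm behind it; z points along the fingers, y is the line along which they close (so a half turn about z gives the same grasp; the last joint's range is limited). The gripper opens to 92 mm and grips with 3 to 60 N. Pads are 20 mm wide; open, the fingers measure 128 mm over their backs; the gripper's body (75 mm by 189 mm) begins 69 mm behind the grasp point.
Start: joints at [-65.833, 26.786, -0.665, 91.828, 0.344, 61.387, -3.226], TCP at [0.291, 0.581, 0.192] pointing down, gripper open.
Joint ranges: [-144.91, 144.91], [-17.63, 115.5], [-89.93, 88.59], [15.96, 139.68], [-74.01, 254.01], [8.47, 105.57], [-167.45, 167.45]. Speed limits (degrees/s): [147.25, 147.25, 180, 180, 180, 180, 180].

### API

Orientations are given as a 3x3 rotation matrix whose columns are the frame's x, y, z axes.
In Python, from workcell import env gives the robot as it stands.
- The arm moves only by the shell command python3 -m handwheel 'ROWS' [FORCE]. ROWS is JSON, a list of rows, each a list of 3 entries, a list of its own where there are three numbers: the finger opening in cm, from 0 to 9.19, then the shift along the tool's x, y, z in cm, then the turn, a rotation vector about the tool's x, y, z in rad. A call has 1 to 8 rows; each row is the pose to reach, as a shift and turn from the pose commanded when the call began, along the tool's axes at that moment; what a row does not reach only later rows make up. A row lasts 1/8 s, in which the tool goes at most 62.5 mm and 10.7 degrees, less where a joint would pass 70% of its speed; a pose out of reach is approached as far as the arm can. A call with a gripper value outside its range is refused whole. The fingers move at their own pace and stop on an object; FORCE is the grip in N (left out, the last holds). Time passes only in rows, so rows that repeat a pose let the fingers close. It gives the time, the measured TCP pose, the force, the opening and the grip force at its end, in the units of the state.
- env.state(): the state, without advancing time (a new reading comes with each control period).
- env.snapshot(name): name is "side" or "top" or "wrist"; returns a dict with "img" (480x640x3 uint8, red, green, blue), "K" (3x3 intrinsics, pixels), "R" (3x3) and "t" (3): a world point X has camera coordinates R X + t. Camera axes: x right, y down, z forward; pixel columns grow to the right and rows downward; lengths in m; the calibration is good to about 2 mm. A picture is of the moment at which its call begins. There is no depth.
- env.close_job(): hands the job in; it is judged then, once.
The state is a dict: "t": time; "qpos": joint angles; "qvel": joint speeds; "tau": joint torques, N m; "position": TCP position; "ee_rot": TCP orientation; "contact_force": force on the tool from outside, world axes, zero at the start; "torque": the same for the moment, N m; "gripper_width": opening from 0.0 (shut) to 1.0 (fully open); "grasp_force": force on a finger pad.
Only numpy, scipy, OpenCV 4.12 (cv2) and the standard library are available. Lean on these libraries where they do the work, as an engineer would, in place of code of your own. Each camera call takes 0.05 s, during which the arm holds its last target. There are 200 camera calls.

### The job

Set up the row clamp for all the rectangular grey-green tiles lying on the white board (there are two, three or four): swing out, fully home, the one stop that belongs to that number of tiles and leave the others folded, and lay every tile flat on the clamp's bed between fence and jaw in one straight row, long sides along the row. With the stop out, wind the handwheel (backwards first if the jaw is in the way) until the jaw comes up against that stop, so that the tiles sit snug between fence and jaw; let go, and leave the other things on the table where they are.

Things in the scene. Friction and masses are not known exactly. Their poses are not given: they have to be found in the camera images.
- clamp: row clamp, aluminium plate 185 x 450 x 10 mm. Origin at table level below the middle of the end fence's face; tiles lie in a row along its -y. Bed = plate top (z = 10 mm), centred on x = 0, from the fence face (y = 0) to the jaw, no side rails. Fence 80 mm wide, top z = 38 mm. Stops for 2, 3, 4 tiles stand along its -x edge, nearest the fence first; handwheel at its -y end
- jaw (a joint): travel (m) of the sliding jaw (block 76 x 26 mm, z = 10 to 40 mm) towards the fence, driven by the handwheel; gap fence to jaw face = 0.330 - jaw. Its wing (clamp x -70 to -38 mm, top z = 26 mm, flush with the face) meets the swung-out stop: jaw = 0.186 at the 2-tile stop (gap 144 mm), 0.116 at the 3-tile (214), 0.046 at the 4-tile (284). Range 0 to 0.208; starts at 0 to 0.136
- jaw_face (a point): middle of the jaw's face, 26 mm above the table; axes as the clamp's
- wheel (a joint): turn of the handwheel, rad, growing clockwise seen from above; jaw = 0.010 m per rad, clockwise closes (jaw goes towards the fence). Range 0 to 20.8
- wheel_center (a point): on the handwheel's upright axis, at the top of its 104 mm disc (z = 68 mm)
- spinner_top (a point): top centre of the handwheel's upright revolving handle, 18 mm thick, 42 mm tall above the disc, 42 mm off the axis (top at z = 112 mm)
- stop2 (a joint): swing-out stop for 2 tiles: angle of its steel arm about an upright pin; 0 = folded (arm along clamp -y), growing counterclockwise from above, 1.571 = fully home (arm along clamp +x, across the path of the jaw's wing). Starts at 0 to 0.15, stays where left. Can swing out only while the jaw is behind it (jaw below 0.186)
- stop2_peg (a point): top centre of the upright round peg (16 mm thick, 40 mm tall, top at z = 79 mm) on the end of the 2-tile stop's arm, 46 mm from the hinge pin, which stands at clamp x = -88, y = -138 mm with 2 punched dots beside it
- stop3 (a joint): swing-out stop for 3 tiles: angle of its steel arm about an upright pin; 0 = folded (arm along clamp -y), growing counterclockwise from above, 1.571 = fully home (arm along clamp +x, across the path of the jaw's wing). Starts at 0 to 0.15, stays where left. Can swing out only while the jaw is behind it (jaw below 0.116)
- stop3_peg (a point): top centre of the upright round peg (16 mm thick, 40 mm tall, top at z = 79 mm) on the end of the 3-tile stop's arm, 46 mm from the hinge pin, which stands at clamp x = -88, y = -208 mm with 3 punched dots beside it
- stop4 (a joint): swing-out stop for 4 tiles: angle of its steel arm about an upright pin; 0 = folded (arm along clamp -y), growing counterclockwise from above, 1.571 = fully home (arm along clamp +x, across the path of the jaw's wing). Starts at 0 to 0.15, stays where left. Can swing out only while the jaw is behind it (jaw below 0.046)
- stop4_peg (a point): top centre of the upright round peg (16 mm thick, 40 mm tall, top at z = 79 mm) on the end of the 4-tile stop's arm, 46 mm from the hinge pin, which stands at clamp x = -88, y = -278 mm with 4 punched dots beside it
- tile1: grey-green porcelain tile, 60 mm (x) x 70 mm (y) x 18 mm, origin at the centre of one large face (the lower one at the start; both faces are alike); may be absent
- tile2: grey-green porcelain tile, 60 mm (x) x 70 mm (y) x 18 mm, origin at the centre of one large face (the lower one at the start; both faces are alike); may be absent
- tile3: grey-green porcelain tile, 60 mm (x) x 70 mm (y) x 18 mm, origin at the centre of one large face (the lower one at the start; both faces are alike); may be absent
- tile4: grey-green porcelain tile, 60 mm (x) x 70 mm (y) x 18 mm, origin at the centre of one large face (the lower one at the start; both faces are alike); may be absent
- board: white insulation board 270 x 250 x 20 mm lying on the table, on which the tiles start; origin under its centre
- hex_tile: terracotta disc-shaped tile, 52 mm across, 12 mm thick, on the board; bystander
- mallet: rubber mallet, 28 cm; bystander
- tape: black tape measure 70 x 45 x 65 mm; bystander
- primer: white bottle, 190 mm tall; bystander
There are look-alikes about, which are no part of the job. Leave any yellow look-alike of the tile4 alone.

How it is judged:
By the outcome, as a careful person would: the job done as asked, in the order asked, and still so for the second after the job is handed in, with the robot touching nothing.
Of tile1, tile2, tile3, tile4 only 2 to 4 are there at a start; the rules pass over those that are not, and their reading is None.
At some moment in a run one of tile1, tile2, tile3, tile4 may be knocked a few centimetres aside while the robot is not near it.
Once in a run the grip may slacken for a moment while it holds something.
It also fails if it takes over 210 s, if anything falls off the work surface, if the arm or the gripper's body presses on something with over 40 N, if the wrist force passes 120 N, or if a joint passes its speed limit or range.

## Working session

There is one attempt and no reset: what is moved stays moved. The work goes in short steps, Python scripts to look and compute and a shell command to move; the robot and the scene stay as the last step left them, time stands still between calls to the robot, and variables do not carry over. Pictures are saved under pics/ and viewed, at most 17 in all, crops included, and the job is handed in when it is done.

```bash
ls; mkdir -p pics; python3 - <<'E'
from workcell import env
import cv2,numpy as np
for n in ("side","top","wrist"):
    s=env.snapshot(n); cv2.imwrite(f"pics/{n}0.png",s["img"][:,:,::-1]); print(n,s["K"].tolist(),np.round(s["R"],3).tolist(),np.round(s["t"],3).tolist(), "C",np.round(-s["R"].T@s["t"],3))
print(env.state())
E
```

```text
pics
side [[575.7736870865026, 0.0, 328.1950096082658], [0.0, 575.7736870865026, 229.0264689931147], [0.0, 0.0, 1.0]] [[-0.745, -0.667, -0.012], [-0.38, 0.439, -0.814], [0.548, -0.602, -0.58]] [0.261, 0.262, 1.364] C [-0.454  0.88   1.008]
top [[544.0813455724604, 0.0, 316.53929649960725], [0.0, 544.0813455724604, 242.90357536743707], [0.0, 0.0, 1.0]] [[0.028, -1.0, -0.011], [-0.993, -0.027, -0.118], [0.117, 0.014, -0.993]] [-0.052, 0.404, 1.454] C [ 0.233 -0.062  1.49 ]
wrist [[404.8123606244402, 0.0, 321.67897971781747], [0.0, 404.8123606244402, 242.08886407473705], [0.0, 0.0, 1.0]] [[0.448, 0.894, -0.001], [0.867, -0.434, 0.245], [0.218, -0.111, -0.97]] [-0.649, -0.028, 0.39] C [0.23  0.611 0.384]
{'t': 0.15, 'qpos': array([-65.83403771,  26.82433139,  -0.66452296,  91.8637018 ,
         0.34527547,  61.38596452,  -3.22754176]), 'qvel': array([ 0.02984155, -0.19028588, -0.02668019, -0.2154762 , -0.01947012,
       -0.07003692,  0.02232596]), 'tau': array([ 5.92871656e-04, -5.20953119e+01, -1.24806006e-02, -2.43980187e+01,
       -5.66798158e-02,  1.52567856e-02,  8.32149794e-05]), 'position': array([0.29122078, 0.58063636, 0.19169692]), 'ee_rot': array([[-8.93882558e-01,  4.48300981e-01, -4.50766578e-04],
       [ 4.48301191e-01,  8.93881795e-01, -1.17450894e-03],
       [-1.23601471e-04, -1.25195225e-03, -9.99999209e-01]]), 'contact_force': array([ 0.15598305, -0.31343985,  0.48635745]), 'torque': array([-0.01423835, -0.03053539,  0.04132592]), 'grasp_force': 0.0, 'gripper_width': 0.998047405526463}
```

View images.

View pics/top0.png

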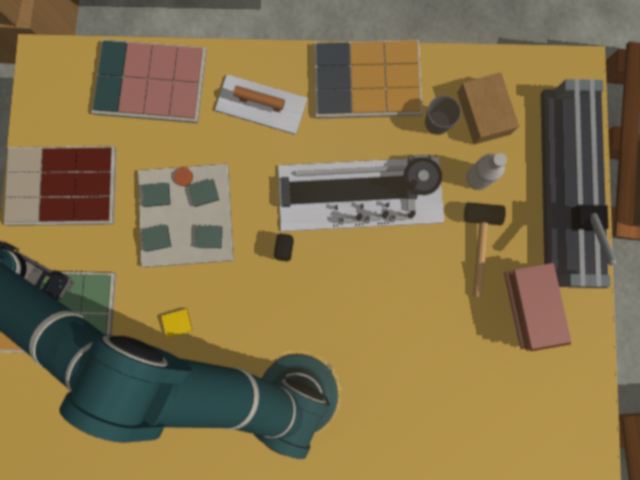

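View pics/side0.png

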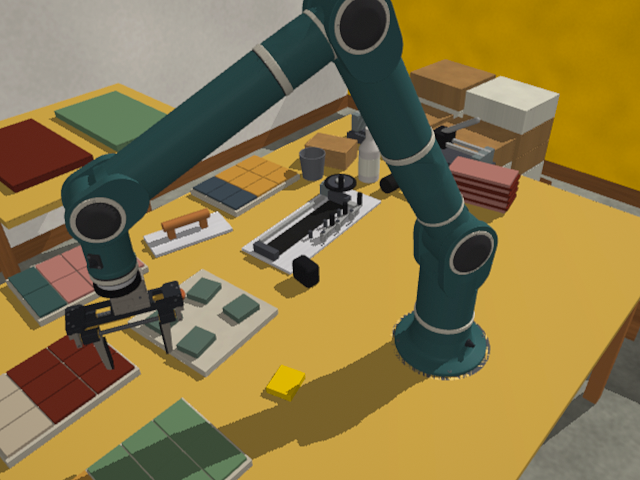

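```bash
cat > h.py <<'E'
from workcell import env
import cv2,numpy as np
def snap(n,save=None):
    s=env.snapshot(n); s["C"]=-s["R"].T@s["t"]
    if save: cv2.imwrite(f"pics/{save}.png",s["img"][:,:,::-1])
    return s
def ray(s,uv):
    uv=np.atleast_2d(np.array(uv,float)); d=np.c_[uv,np.ones(len(uv))]@np.linalg.inv(s["K"]).T@s["R"]; return d/np.linalg.norm(d,axis=1)[:,None]
def plane(s,uv,z):
    d=ray(s,uv); return s["C"]+d*((z-s["C"][2])/d[:,2])[:,None]
def proj(s,X):
    c=np.atleast_2d(X)@s["R"].T+s["t"]; c=c@s["K"].T; return c[:,:2]/c[:,2:]
def tri(s1,uv1,s2,uv2):
    a,b=ray(s1,uv1)[0],ray(s2,uv2)[0]; A=np.c_[a,-b]; k=np.linalg.lstsq(A,s2["C"]-s1["C"],rcond=None)[0]
    p,q=s1["C"]+k[0]*a,s2["C"]+k[1]*b; return (p+q)/2,np.linalg.norm(p-q)*1000
def greens(s,lo=150,hi=1e9,h=(60,100),sat=(25,120),val=(40,140)):
    hsv=cv2.cvtColor(s["img"],cv2.COLOR_RGB2HSV)
    m=cv2.inRange(hsv,(h[0],sat[0],val[0]),(h[1],sat[1],val[1])); m=cv2.morphologyEx(m,cv2.MORPH_OPEN,np.ones((3,3)))
    cs,_=cv2.findContours(m,cv2.RETR_EXTERNAL,cv2.CHAIN_APPROX_NONE)
    return [c[:,0,:] for c in cs if lo<cv2.contourArea(c)<hi]
def tiles(s,z=0.038,lo=150,hi=1e9,a=(.045,.085)):
    out=[]
    for c in greens(s,lo,hi):
        P=plane(s,c,z)[:,:2].astype(np.float32); (cx,cy),(w,h),an=cv2.minAreaRect(P*1000)
        if a[0]*1e3<min(w,h) and max(w,h)<a[1]*1e3:
            if w>h: an+=90   # angle of short side (deg from world x)
            else: an=an
            an=(an+90)%180-90
            out.append((round(cx/1000,4),round(cy/1000,4),round(min(w,h),1),round(max(w,h),1),round(an,1),c.mean(0).round(1).tolist()))
    return out
E
python3 - <<'E'
from h import *
s=snap("top"); print(*tiles(s),sep="\n")
cv2.imwrite("pics/crop1.png",cv2.resize(s["img"][145:245,265:460,::-1],None,fx=4,fy=4,interpolation=cv2.INTER_CUBIC))
sd=snap("side"); 
for c in greens(sd,100): print(c.mean(0),len(c))
p=cv2.cvtColor(s["img"],cv2.COLOR_RGB2HSV); print(p[195,155],p[120,100],p[300,90],p[70,105])
E
```

```text
(0.4149, 0.2526, 54.4, 66.2, 1.5, [208.0, 236.4])
(0.4068, 0.3945, 57.5, 69.1, 13.0, [155.5, 237.8])
(0.5259, 0.4013, 56.5, 68.9, 6.8, [155.7, 194.2])
(0.5348, 0.2723, 58.2, 67.2, 16.6, [203.0, 192.4])
[196.05882353 341.69411765] 85
[439.09375   346.4765625] 256
[240.775 308.15 ] 80
[203.65333333 290.46666667] 75
[ 36.62204724 291.37795276] 127
[106.13846154 255.31282051] 195
[451.12895377 265.37226277] 411
[429.57399103 184.44843049] 223
[165.65053763 148.09677419] 558
[299.93782383  49.67875648] 193
[368.39607843  67.77254902] 510
[70 42 91] [ 21 154 172] [56 65 78] [87 74 69]
```

View pics/crop1.png

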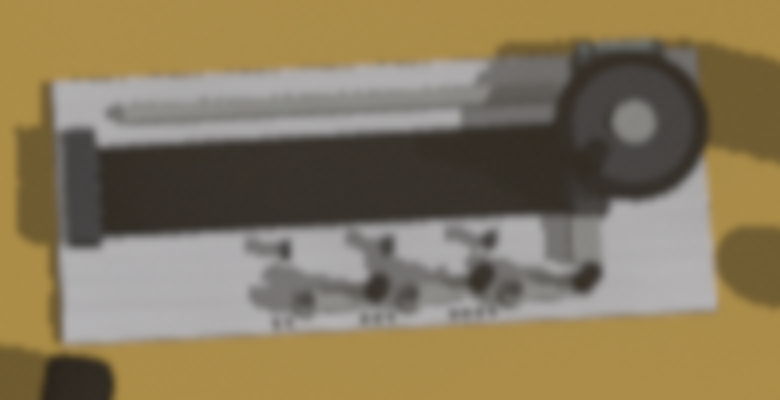

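```bash
python3 -m handwheel '[[9,[-29,-22.3,-21],[0,0,1.107]],[9,[-29,-22.3,-21],[0,0,1.107]],[9,[-29,-22.3,-21],[0,0,1.107]],[9,[-29,-22.3,-21],[0,0,1.107]],[9,[-29,-22.3,-21],[0,0,1.107]],[9,[-29,-22.3,-21],[0,0,1.107]],[9,[-29,-22.3,-21],[0,0,1.107]],[9,[-29,-22.3,-21],[0,0,1.107]]]' 30; python3 - <<'E'
from h import *
s=snap("wrist","w1"); print(s["C"],env.state()["ee_rot"].round(3).tolist()); print(*tiles(s,lo=1000),sep="\n")
E
```

```text
t: 1.25
position: [0.453, 0.2487, 0.4048]
ee_rot: [[0.008, 1.0, 0.004], [1.0, -0.008, 0.002], [0.002, 0.004, -1.0]]
contact_force: [0.4, 0.7, -0.0]
gripper_width: 0.977
grasp_force: 0.0
[0.45299264 0.31610981 0.59729294] [[0.004, 1.0, 0.001], [1.0, -0.004, 0.002], [0.002, 0.001, -1.0]]
(0.4137, 0.2558, 58.0, 68.6, -0.5, [292.2, 186.3])
(0.5343, 0.2749, 59.5, 68.9, 17.6, [379.9, 171.1])
(0.4062, 0.3967, 58.8, 69.9, 13.3, [283.5, 76.3])
(0.5257, 0.4038, 60.0, 69.6, 7.0, [375.9, 69.9])
```

```bash
python3 -m handwheel '[[9,[-45,7,0],[0,0,0]],[9,[-45,7,0],[0,0,0]],[9,[-45,7,0],[0,0,0]],[9,[-45,7,0],[0,0,0]],[9,[-45,7,0],[0,0,0]],[9,[-45,7,0],[0,0,0]],[9,[-45,7,0],[0,0,0]],[9,[-45,7,0],[0,0,0]]]'; python3 -m handwheel '[[9,[0,0,0],[0,0,0]],[9,[0,0,0],[0,0,0]]]'; python3 - <<'E'
from h import *
s=snap("wrist","w2"); print(s["C"])
np.savez("w2.npz",**s)
t=snap("top"); np.savez("t2.npz",**t)
E
```

```text
t: 2.3
position: [0.5199, -0.2008, 0.4012]
ee_rot: [[0.004, 1.0, -0.002], [1.0, -0.004, -0.001], [-0.001, -0.002, -1.0]]
contact_force: [0.2, 0.6, -0.1]
gripper_width: 0.979
grasp_force: 0.0
t: 2.55
position: [0.5206, -0.1959, 0.4016]
ee_rot: [[-0.002, 1.0, -0.001], [1.0, 0.002, 0.001], [0.001, -0.001, -1.0]]
contact_force: [-0.3, 0.8, -0.5]
gripper_width: 0.983
grasp_force: 0.0
[ 0.52093445 -0.12813706  0.59399286]
```

View pics/w2.png

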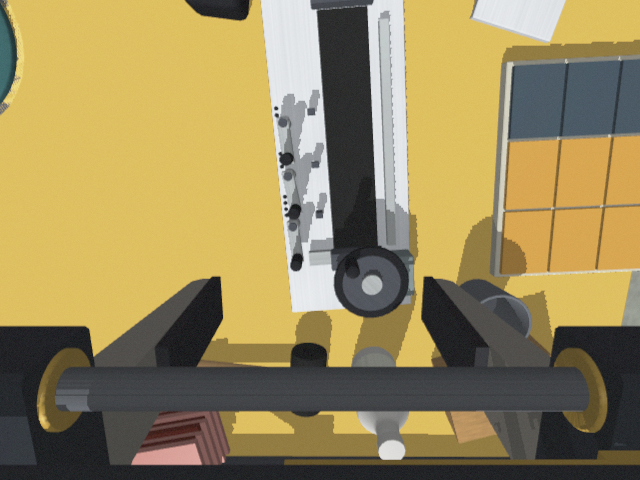

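```bash
python3 -m handwheel '[[9,[5,0,0],[0,0,0]],[9,[5,0,0],[0,0,0]],[9,[5,0,0],[0,0,0]],[9,[5,0,0],[0,0,0]]]'; python3 - <<'E'
from h import *
s=snap("wrist"); print(s["C"]); np.savez("w3.npz",**s)
im=s["img"][10:350,240:430,::-1]
a=cv2.resize(im[:175],None,fx=4,fy=3.4,interpolation=cv2.INTER_CUBIC); cv2.imwrite("pics/w3a.png",cv2.resize(im[:150],None,fx=4,fy=4,interpolation=cv2.INTER_CUBIC)); cv2.imwrite("pics/w3b.png",cv2.resize(im[150:300],None,fx=4,fy=4,interpolation=cv2.INTER_CUBIC))
E
```

```text
t: 3.15
position: [0.52, -0.1491, 0.4026]
ee_rot: [[0.002, 1.0, 0.0], [1.0, -0.002, -0.0], [-0.0, 0.0, -1.0]]
contact_force: [-0.3, 0.8, -0.2]
gripper_width: 0.981
grasp_force: 0.0
[ 0.52035913 -0.08111424  0.59491567]
```

View pics/w3b.png

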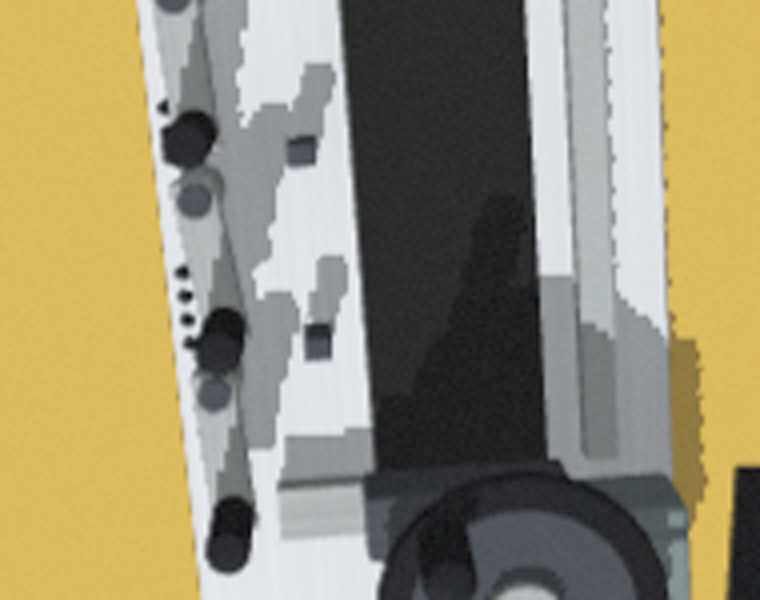

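View pics/w3a.png

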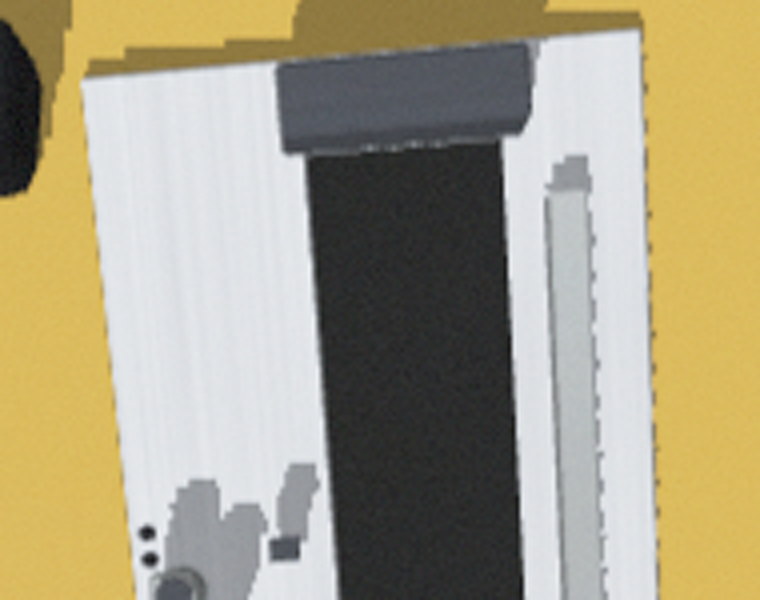

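```bash
python3 - <<'E'
from h import *
s=dict(np.load("w3.npz")); t=dict(np.load("t2.npz"))
A=lambda u,v:(240+u/4,10+v/4); B=lambda u,v:(240+u/4,160+v/4)
def P(n,uv,z): p=plane(s,[uv],z)[0]; print(n,p.round(4)); return p
a=P("plate TL",A(83,78),.01);b=P("plate TR",A(640,28),.01); print(np.linalg.norm(a-b))
e1=P("plate L low",B(200,590),.01); 
l=P("fence L",A(285,153),.01); r=P("fence R",A(522,136),.01); print(np.linalg.norm(l-r))
bl=P("bed L",A(305,153),.01);br=P("bed R",A(500,140),.01)
bl2=P("bed L2",B(372,460),.01);br2=P("bed R2",B(547,450),.01)
h=[P("dot",A(148,545),.01)]
h2=P("hinge2",A(175,590),.039);h3=P("hinge3",B(195,200),.039);h4=P("hinge4",B(213,393),.039)
p3=P("peg3",B(222,360),.079) ;p4=P("peg4",B(230,553),.079)
w=P("wing L",B(280,484),.026);w2=P("wingR",B(362,476),.026)
sp=P("spinner",B(447,578),.112); hub=P("hub",B(527,592),.068)
u=(bl2+br2-bl-br);th=np.arctan2(u[0],-u[1]); print("yaw bed deg",np.degrees(th))
u=e1-a; print("yaw edge",np.degrees(np.arctan2(u[0],-u[1])), "yaw fence",np.degrees(np.arctan2(*(r-l)[[1,0]])))
u=h4-h2; print("yaw hinges",np.degrees(np.arctan2(u[0],-u[1])),np.linalg.norm(u))
yaw=np.arctan2(u[0],-u[1]); R=np.array([[np.cos(yaw),-np.sin(yaw)],[np.sin(yaw),np.cos(yaw)]])
for nm,h,loc in(("h2",h2,(-.088,-.138)),("h3",h3,(-.088,-.208)),("h4",h4,(-.088,-.278)),("fenceL",l,(-.04,0)),("fenceR",r,(.04,0))): print(nm,"origin",(h[:2]-R@np.array(loc)).round(4))
E
```

```text
plate TL [0.4404 0.0598 0.01  ]
plate TR [0.6229 0.0744 0.01  ]
0.183119906885448
plate L low [ 0.4707 -0.3336  0.01  ]
fence L [0.5066 0.037  0.01  ]
fence R [0.5853 0.042  0.01  ]
0.0787897509439859
bed L [0.5133 0.037  0.01  ]
bed R [0.578  0.0408 0.01  ]
bed L2 [ 0.5372 -0.2805  0.01  ]
bed R2 [ 0.6036 -0.2766  0.01  ]
dot [ 0.4575 -0.0897  0.01  ]
hinge2 [ 0.4692 -0.104   0.039 ]
hinge3 [ 0.4744 -0.1755  0.039 ]
hinge4 [ 0.4794 -0.2453  0.039 ]
peg3 [ 0.4855 -0.2221  0.079 ]
peg4 [ 0.487  -0.2903  0.079 ]
wing L [ 0.5026 -0.2844  0.026 ]
wingR [ 0.5331 -0.2813  0.026 ]
spinner [ 0.5585 -0.2855  0.112 ]
hub [ 0.59   -0.3095  0.068 ]
yaw bed deg 4.4609797629184715
yaw edge 4.4024056728545435 yaw fence 3.6767335880615772
yaw hinges 4.095718002588245 0.1416072410060834
h2 origin [0.5472 0.0399]
h3 origin [0.5473 0.0383]
h4 origin [0.5473 0.0383]
fenceL origin [0.5465 0.0398]
fenceR origin [0.5454 0.0392]
```

```bash
python3 -m handwheel '[[3.5,[-14.1,-3.3,10],[0,0,-0.075]],[3.5,[-14.1,-3.3,20],[0,0,-0.075]],[3.5,[-14.1,-3.3,25],[0,0,-0.075]],[3.5,[-14.1,-3.3,27],[0,0,-0.075]],[3.5,[-14.1,-3.3,27],[0,0,-0.075]],[3.5,[-14.1,-3.3,27],[0,0,-0.075]],[3.5,[-14.1,-3.3,27],[0,0,-0.075]],[3.5,[-14.1,-3.3,27],[0,0,-0.075]]]' 15; python3 - <<'E'
from h import *
s=snap("wrist"); cv2.imwrite("pics/w4.png",s["img"][:,:,::-1]); np.savez("w4.npz",**s)
print(proj(s,[[.487,-.2903,.079],[.5585,-.2855,.112],[.4795,-.2448,.039],[.4855,-.2221,.079]]))
E
```

```text
t: 4.2
position: [0.489, -0.2896, 0.1349]
ee_rot: [[-0.075, 0.997, 0.004], [0.997, 0.075, -0.001], [-0.001, 0.004, -1.0]]
contact_force: [-0.3, -0.8, 0.1]
gripper_width: 0.383
grasp_force: 0.0
[[317.80536473 251.00021101]
 [445.90880406 267.71320009]
 [312.20383945 172.90855105]
 [323.66403533 140.57916842]]
```

View pics/w4.png

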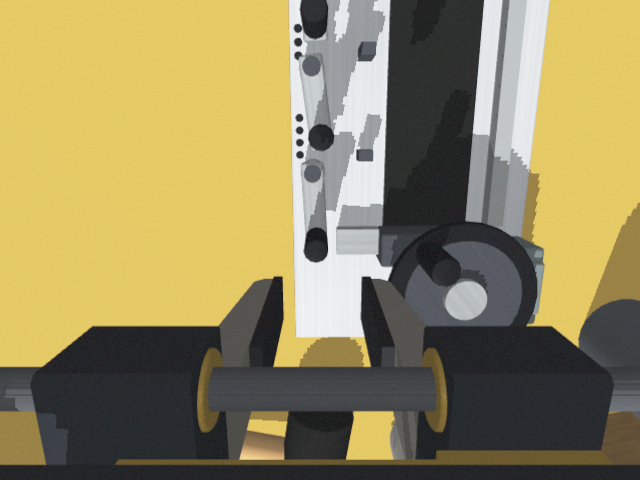

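```bash
python3 -m handwheel '[[3.5,[0,0,4],[0,0,0]],[3.5,[0,0,7],[0,0,0]],[3.5,[0,0,8.2],[0,0,0]],[3.5,[0,0,8.2],[0,0,0]],[1,[0,0,8.2],[0,0,0]],[1,[0,0,8.2],[0,0,0]],[1,[0,0,8.2],[0,0,0]],[1,[0,0,8.2],[0,0,0]]]' 15
```

```text
t: 5.25
position: [0.4876, -0.2899, 0.0513]
ee_rot: [[-0.074, 0.997, 0.001], [0.997, 0.074, -0.001], [-0.001, 0.001, -1.0]]
contact_force: [-1.4, 1.0, 6.4]
gripper_width: 0.159
grasp_force: 15.0
```

```bash
python3 -m handwheel '[[1,[0.19,0.95,0],[0,0,0]],[1,[0.55,1.8,0],[0,0,0]],[1,[1.06,2.56,0],[0,0,0]],[1,[1.72,3.2,0],[0,0,0]],[1,[2.5,3.69,0],[0,0,0]],[1,[3.35,4.03,0],[0,0,0]],[1,[4.26,4.18,0],[0,0,0]],[1,[4.72,4.19,0],[0,0,0]]]' 15;  python3 -m handwheel '[[1,[0.1,0,0],[0,0,0]],[1,[0.2,0,0],[0,0,0]],[1,[0.2,0,0],[0,0,0]]]' 15
```

```text
t: 6.25
position: [0.5252, -0.2409, 0.051]
ee_rot: [[-0.073, 0.997, 0.001], [0.997, 0.073, -0.003], [-0.003, 0.0, -1.0]]
contact_force: [-2.5, -4.6, 3.2]
gripper_width: 0.161
grasp_force: 15.0
t: 6.62
position: [0.5252, -0.2385, 0.0509]
ee_rot: [[-0.073, 0.997, 0.001], [0.997, 0.073, -0.001], [-0.001, 0.001, -1.0]]
contact_force: [-2.5, -4.0, 5.7]
gripper_width: 0.164
grasp_force: 15.0
```

```bash
python3 -m handwheel '[[3.5,[0,0,0],[0,0,0]],[3.5,[0,0,0],[0,0,0]],[3.5,[0,0,-3],[0,0,0]],[3.5,[0,0,-8],[0,0,0]],[3.5,[0,0,-14],[0,0,0]],[9,[0,0,-15],[0,0,0]],[9,[0,0,-15],[0,0,0]]]' 15; python3 - <<'E'
from h import *
s=snap("wrist"); cv2.imwrite("pics/w5.png",s["img"][:,:,::-1]); np.savez("w5.npz",**s)
print(proj(s,[[.5254,-.2414,.079],[.4795,-.2448,.039]]))
E
```

```text
t: 7.5
position: [0.5255, -0.2363, 0.2003]
ee_rot: [[-0.075, 0.997, 0.001], [0.997, 0.075, 0.001], [0.001, 0.001, -1.0]]
contact_force: [0.3, -0.9, -0.9]
gripper_width: 0.576
grasp_force: 0.0
[[320.78715722 234.74326968]
 [269.22002281 224.52999797]]
```

View pics/w5.png

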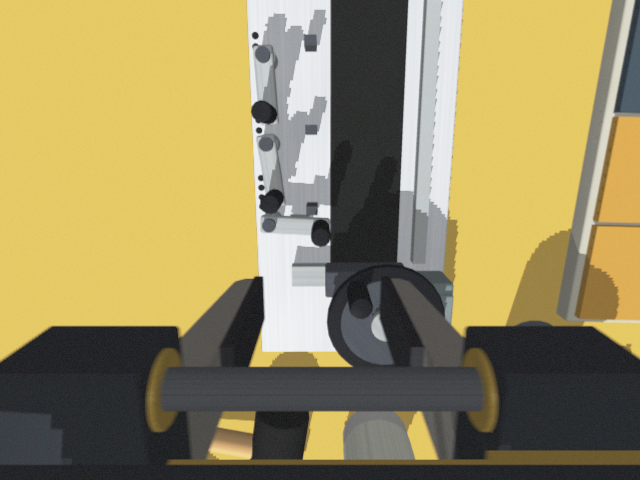

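```bash
cat >> h.py <<'E'
O=np.array([.5465,.039]); YAW=np.radians(4.3)
RC=np.array([[np.cos(YAW),-np.sin(YAW)],[np.sin(YAW),np.cos(YAW)]])
def clamp(x,y): return O+RC@np.array([x,y])
def go(x,y,z,yaw):
    """tool y to point at yaw deg from world x; prints shift cm and turn rad"""
    st=env.state(); R=np.array(st["ee_rot"]); d=R.T@(np.array([x,y,z])-st["position"])*100
    cur=np.degrees(np.arctan2(R[1,1],R[0,1])); k=(yaw-cur+90)%180-90
    print("shift cm",d.round(2),"turn z",round(-np.radians(k),3),"rows>=",round(np.linalg.norm(d)/6.25,1),"at",np.round(st["position"],4),"w",round(st["gripper_width"]*9.2,2))
E
python3 -m handwheel '[[9,[50,-1.7,-10],[0,0,0]],[9,[50,-1.7,-10],[0,0,0]],[9,[50,-1.7,-10],[0,0,0]],[9,[50,-1.7,-10],[0,0,0]],[9,[50,-1.7,-10],[0,0,0]],[9,[50,-1.7,-10],[0,0,0]],[9,[50,-1.7,-10],[0,0,0]],[9,[50,-1.7,-10],[0,0,0]]]' 40; python3 -m handwheel '[[9,[0,0,0],[0,0,0]],[9,[0,0,0],[0,0,0]],[9,[0,0,0],[0,0,0]]]';python3 - <<'E'
from h import *
s=snap("wrist","w6"); t=snap("top")
T=tiles(s,lo=1000); print(*T,sep="\n")
G=[g for g in greens(t)]
for x in T:
    g=min(G,key=lambda c:np.linalg.norm(c.mean(0)-proj(t,[[x[0],x[1],.038]])[0]))
    m=cv2.moments(g.reshape(-1,1,2)); print(tri(s,x[5],t,(m["m10"]/m["m00"],m["m01"]/m["m00"])))
hsv=cv2.cvtColor(s["img"],cv2.COLOR_RGB2HSV); m=cv2.inRange(hsv,(3,120,120),(14,255,255))
for c in cv2.findContours(m,0,1)[0]:
    if cv2.contourArea(c)>300:
        (u,v),r=cv2.minEnclosingCircle(c); print("hex",plane(s,[(u,v)],.032),r,cv2.contourArea(c))
go(T[0][0],T[0][1],.023,T[0][4])
E
```

```text
t: 8.55
position: [0.4708, 0.2521, 0.2968]
ee_rot: [[-0.074, 0.997, -0.003], [0.997, 0.074, -0.002], [-0.002, -0.003, -1.0]]
contact_force: [1.2, -0.2, -1.1]
gripper_width: 0.978
grasp_force: 0.0
t: 8.93
position: [0.4725, 0.2484, 0.2975]
ee_rot: [[-0.071, 0.997, -0.001], [0.997, 0.071, -0.001], [-0.001, -0.001, -1.0]]
contact_force: [0.1, -0.3, -0.1]
gripper_width: 0.976
grasp_force: 0.0
(0.4148, 0.2548, 59.7, 69.5, -0.1, [271.0, 192.1])
(0.5352, 0.2742, 59.7, 69.6, 17.7, [380.1, 182.3])
(0.5266, 0.403, 59.7, 70.3, 7.0, [385.1, 55.9])
(0.4072, 0.3959, 59.5, 70.8, 13.3, [269.3, 54.5])
(array([0.41433559, 0.25448636, 0.03185289]), np.float64(0.535349050317245))
(array([0.53624056, 0.27430699, 0.02990673]), np.float64(0.19349462266230655))
(array([ 0.49661597,  0.42283885, -0.03241214]), np.float64(78.0076123577948))
(array([0.42661048, 0.36987785, 0.16233503]), np.float64(11.049382266910284))
hex [[0.83275855 0.15270784 0.032     ]] 34.340309143066406 1253.5
hex [[0.57914989 0.33363076 0.032     ]] 24.604503631591797 1695.5
shift cm [ 1.02 -5.71 27.5 ] turn z 0.073 rows>= 4.5 at [0.4726 0.2488 0.298 ] w 8.98
```

```bash
python3 -m handwheel '[[9,[1.0,-5.7,5],[0,0,0.073]],[9,[1.0,-5.7,11],[0,0,0.073]],[9,[1.0,-5.7,17],[0,0,0.073]],[9,[1.0,-5.7,22],[0,0,0.073]],[9,[1.0,-5.7,25.5],[0,0,0.073]],[9,[1.0,-5.7,27.3],[0,0,0.073]],[9,[1.0,-5.7,27.5],[0,0,0.073]],[9,[1.0,-5.7,27.5],[0,0,0.073]]]' 40; python3 -m handwheel '[[5,[0,0,0],[0,0,0]],[5,[0,0,0],[0,0,0]],[5,[0,0,0],[0,0,0]],[5,[0,0,0],[0,0,0]],[5,[0,0,0],[0,0,0]],[5,[0,0,-3],[0,0,0]],[5,[0,0,-8],[0,0,0]],[5,[0,0,-12],[0,0,0]]]' 40; python3 - <<'E'
from h import *
p=clamp(0,-.0365); print(p); go(p[0],p[1],.0135,4.3)
E
```

```text
t: 10.02
position: [0.4158, 0.2564, 0.0245]
ee_rot: [[-0.0, 1.0, 0.002], [1.0, 0.0, 0.001], [0.001, 0.002, -1.0]]
contact_force: [-0.6, 0.6, -0.1]
gripper_width: 0.978
grasp_force: 0.0
t: 11.02
position: [0.415, 0.2559, 0.1449]
ee_rot: [[-0.001, 1.0, 0.0], [1.0, 0.001, 0.0], [0.0, 0.0, -1.0]]
contact_force: [0.2, 0.2, 0.1]
gripper_width: 0.546
grasp_force: 0.0
[0.54923672 0.00260274]
shift cm [-25.34  13.4   13.15] turn z -0.074 rows>= 5.0 at [0.415  0.2559 0.1449] w 5.02
```

```bash
python3 -m handwheel '[[9,[2,4,-8],[0,0,0]],[9,[2,4,-14],[0,0,0]],[9,[2,4,-14],[0,0,0]],[9,[2,4,-14],[0,0,0]]]' 40; python3 - <<'E'
from h import *
s=snap("wrist","w7"); T=tiles(s,lo=1000); print(*T,sep="\n")
go(T[0][0],T[0][1],.02,T[0][4])
E
```

```text
t: 11.52
position: [0.4558, 0.2766, 0.285]
ee_rot: [[-0.001, 1.0, 0.003], [1.0, 0.001, 0.003], [0.003, 0.003, -1.0]]
contact_force: [0.5, 0.3, -0.4]
gripper_width: 0.956
grasp_force: 0.0
(0.4143, 0.2549, 59.1, 68.8, 0.0, [283.8, 223.2])
(0.5344, 0.2745, 59.5, 70.4, 17.6, [392.7, 205.9])
(0.4067, 0.396, 59.2, 69.7, 13.4, [272.9, 87.7])
(0.5258, 0.4031, 60.0, 69.2, 6.9, [389.9, 80.3])
shift cm [-2.12 -4.03 26.32] turn z 0.001 rows>= 4.3 at [0.4546 0.276  0.2832] w 8.94
```

View pics/w7.png

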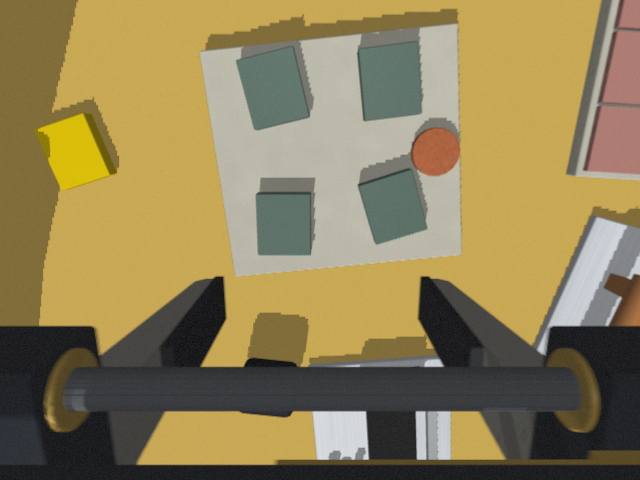

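```bash
python3 -m handwheel '[[7.6,[-2.0,-4.0,6],[0,0,0]],[7.6,[-2.0,-4.0,12],[0,0,0]],[7.6,[-2.0,-4.0,18],[0,0,0]],[7.6,[-2.0,-4.0,23],[0,0,0]],[7.6,[-2.0,-4.0,25.5],[0,0,0]],[7.6,[-2.0,-4.0,26],[0,0,0]],[5,[-2.0,-4.0,26],[0,0,0]],[5,[-2,-4.0,26],[0,0,0]]]' 40; python3 -m handwheel '[[5,[0,0,0],[0,0,0]],[5,[0,0,0],[0,0,0]],[5,[0,0,0],[0,0,0]],[5,[0,0,-2],[0,0,0]],[5,[0,0,-6],[0,0,0]],[5,[0,0,-12],[0,0,0]],[5,[0,0,-12],[0,0,0]]]' 40; python3 - <<'E'
from h import *
p=clamp(0,-.0365); print(p); go(p[0],p[1],.0135,4.3)
E
```

```text
t: 12.58
position: [0.4154, 0.2564, 0.0244]
ee_rot: [[-0.001, 1.0, 0.001], [1.0, 0.001, 0.001], [0.001, 0.001, -1.0]]
contact_force: [-0.3, -0.3, -0.2]
gripper_width: 0.634
grasp_force: 0.0
t: 13.45
position: [0.4174, 0.2578, 0.1474]
ee_rot: [[-0.001, 1.0, 0.006], [1.0, 0.001, 0.006], [0.006, 0.006, -1.0]]
contact_force: [0.1, 0.5, -0.1]
gripper_width: 0.544
grasp_force: 0.0
[0.54923672 0.00260274]
shift cm [-25.62  13.08  13.31] turn z -0.074 rows>= 5.1 at [0.4174 0.2578 0.1474] w 5.01
```

```bash
python3 -m handwheel '[[7.6,[0,0,0],[0,0,0]],[7.6,[0,0,6],[0,0,0]],[7.6,[0,0,11],[0,0,0]],[7.6,[0,0,12.5],[0,0,0]],[7.6,[0,0,12.5],[0,0,0]]]' 40; python3 - <<'E'
from h import *
s=snap("wrist"); st=env.state(); R=np.array(st["ee_rot"]); p=np.array(st["position"]); print(p)
for o in(-.004,0,.01,.02): print(o,proj(s,[p+R@[0,-.036,-o],p+R@[0,.036,-o]]).round(1).tolist())
d=snap("side"); 
u,v=proj(d,[p])[0].astype(int); print(u,v, proj(d,[p+R@[0,-.036,0],p+R@[0,.036,0]]))
a=cv2.resize(d["img"][v-70:v+50,u-90:u+70,::-1],(640,480),interpolation=cv2.INTER_CUBIC)
b=s["img"][150:390,160:480,::-1]
cv2.imwrite("pics/m8.png",np.hstack([a[:,:460],cv2.resize(b,(640,480))[:,150:490]]))
E
```

```text
t: 14.08
position: [0.4143, 0.2551, 0.0175]
ee_rot: [[-0.0, 1.0, -0.002], [1.0, 0.0, -0.002], [-0.002, -0.002, -1.0]]
contact_force: [0.0, 0.2, 1.2]
gripper_width: 0.824
grasp_force: 0.0
[0.41527026 0.25579959 0.01867767]
-0.004 [[252.3, 276.3], [394.0, 276.4]]
0 [[251.0, 278.9], [395.4, 279.1]]
0.01 [[247.4, 286.0], [399.1, 286.1]]
0.02 [[243.4, 293.8], [403.1, 294.0]]
239 310 [[249.26363283 317.13525269]
 [230.05701076 303.83959617]]
```

View pics/m8.png

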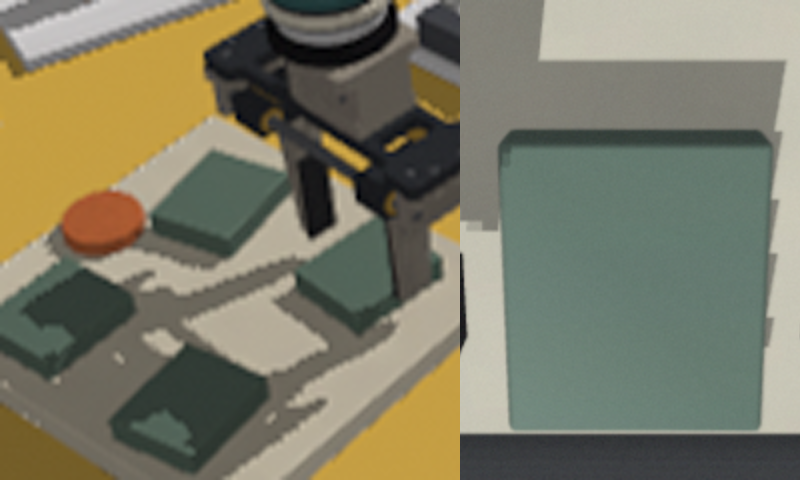

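```bash
python3 -m handwheel '[[4,[0,0,0],[0,0,0]],[4,[0,0,0],[0,0,0]],[4,[0,0,0],[0,0,0]],[4,[0,0,0],[0,0,0]],[4,[0,0,0],[0,0,0]],[4,[0,0,0],[0,0,0]]]' 40
```

```text
t: 14.92
position: [0.4148, 0.256, 0.0184]
ee_rot: [[-0.001, 1.0, -0.0], [1.0, 0.001, -0.0], [-0.0, -0.0, -1.0]]
contact_force: [0.0, -0.2, 0.5]
gripper_width: 0.438
grasp_force: 0.0
```

```bash
python3 - <<'E'
from h import *
s=snap("wrist"); d=snap("side"); p=np.array(env.state()["position"])
u,v=proj(d,[p])[0].astype(int); print(u,v)
a=cv2.resize(d["img"][v-40:v+35,u-50:u+50,::-1],(640,480),interpolation=cv2.INTER_CUBIC)
b=s["img"][180:420,160:480,::-1]
cv2.imwrite("pics/m9.png",np.hstack([a[:,100:560],cv2.resize(b,(640,480))[:,150:490]]))
E
```

```text
239 310
```

View pics/m9.png

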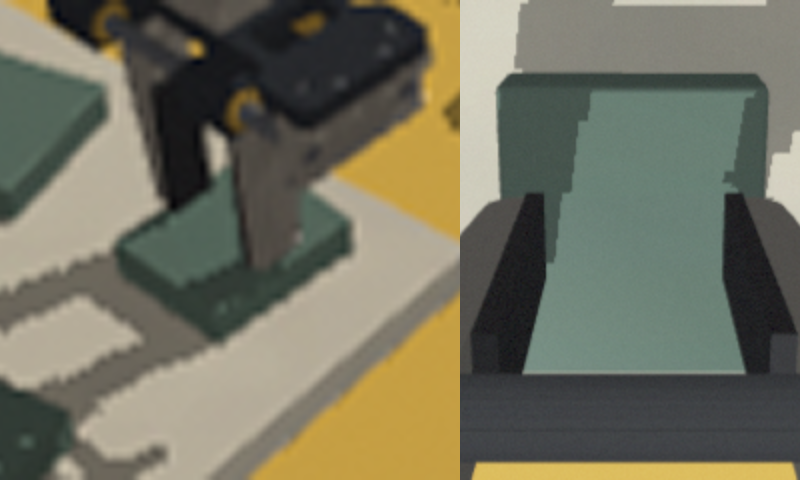

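```bash
python3 -m handwheel '[[7.4,[0,0,0],[0,0,0]],[7.4,[0,0,0],[0,0,0]],[7.4,[0,0,0],[0,0,0]],[7.4,[0,0,0],[0,0,0]],[7.4,[0,0,0.4],[0,0,0]],[7.4,[0,0,0.8],[0,0,0]],[7.4,[0,0,1.1],[0,0,0]],[7.4,[0,0,1.1],[0,0,0]]]' 40;  python3 -m handwheel '[[5,[0,0,0],[0,0,0]],[5,[0,0,0],[0,0,0]],[5,[0,0,0],[0,0,0]],[5,[0,0,0],[0,0,0]],[5,[0,0,0],[0,0,0]]]' 40
```

```text
t: 16.02
position: [0.4146, 0.2558, 0.0071]
ee_rot: [[-0.001, 1.0, -0.0], [1.0, 0.001, -0.0], [-0.0, -0.0, -1.0]]
contact_force: [0.7, -0.4, -0.4]
gripper_width: 0.804
grasp_force: 0.0
t: 16.65
position: [0.4149, 0.256, 0.0075]
ee_rot: [[-0.001, 1.0, 0.0], [1.0, 0.001, 0.0], [0.0, 0.0, -1.0]]
contact_force: [-0.9, -0.9, 0.3]
gripper_width: 0.646
grasp_force: 40.0
```

```bash
python3 -m handwheel '[[5,[0,0,-2],[0,0,0]],[5,[0,0,-6],[0,0,0]],[5,[0,0,-12],[0,0,0]],[5,[0,0,-13],[0,0,0]]]' 40; python3 - <<'E'
from h import *
p=clamp(0,-.0365); print(p); go(p[0],p[1],-.001,4.3)
E
```

```text
t: 17.15
position: [0.4167, 0.2573, 0.1405]
ee_rot: [[-0.001, 1.0, 0.004], [1.0, 0.001, 0.005], [0.005, 0.004, -1.0]]
contact_force: [-0.8, 0.3, -2.5]
gripper_width: 0.655
grasp_force: 4.0
[0.54923672 0.00260274]
shift cm [-25.55  13.17  14.09] turn z -0.074 rows>= 5.1 at [0.4167 0.2573 0.1405] w 6.02
```

```bash
python3 -m handwheel '[[5,[0,0,0],[0,0,0]],[5,[0,0,0],[0,0,0]],[5,[0,0,0],[0,0,0]]]' 40; python3 - <<'E'
from h import *
p=clamp(0,-.0365); go(p[0],p[1],-.001,4.3)
E
```

```text
t: 17.52
position: [0.414, 0.2553, 0.1359]
ee_rot: [[-0.001, 1.0, -0.002], [1.0, 0.001, -0.002], [-0.002, -0.002, -1.0]]
contact_force: [-0.2, 0.1, -1.9]
gripper_width: 0.644
grasp_force: 40.0
shift cm [-25.25  13.53  13.73] turn z -0.074 rows>= 5.1 at [0.414  0.2553 0.1359] w 5.93
```

```bash
python3 -m handwheel '[[5,[-6,3.2,0],[0,0,-0.02]],[5,[-12,6.4,0],[0,0,-0.04]],[5,[-18,9.6,0],[0,0,-0.06]],[5,[-23,12.3,0],[0,0,-0.074]],[5,[-25.2,13.4,2],[0,0,-0.074]],[5,[-25.2,13.4,7],[0,0,-0.074]],[5,[-25.2,13.4,11],[0,0,-0.074]],[5,[-25.2,13.4,12.7],[0,0,-0.074]]]' 40;python3 -m handwheel '[[5,[0,0,0],[0,0,0]],[5,[0,0,0],[0,0,0]],[5,[0,0,0.2],[0,0,0]],[5,[0,0,0.2],[0,0,0]]]' 40; python3 - <<'E'
from h import *
s=snap("wrist"); d=snap("side"); 
p=clamp(0,-.0365); go(p[0],p[1],-.001,4.3)
# tile-in-hand at z .03ish
for z in(.028,.031,.036):print(z,tiles(s,z,lo=2000,a=(.03,.2)))
E
```

```text
t: 18.52
position: [0.5469, 0.0036, 0.0073]
ee_rot: [[-0.074, 0.997, -0.005], [0.997, 0.074, -0.001], [-0.001, -0.005, -1.0]]
contact_force: [-0.4, 0.2, -1.4]
gripper_width: 0.649
grasp_force: 40.0
t: 19.02
position: [0.5496, 0.0044, 0.0092]
ee_rot: [[-0.075, 0.997, 0.001], [0.997, 0.075, 0.0], [0.0, 0.001, -1.0]]
contact_force: [0.5, 0.1, -2.4]
gripper_width: 0.645
grasp_force: 40.0
shift cm [-0.18 -0.03  0.99] turn z 0.0 rows>= 0.2 at [0.5494 0.0044 0.0089] w 5.98
0.028 [(0.5498, 0.0022, 63.9, 70.8, 4.3, [322.1, 290.8])]
0.031 [(0.5498, 0.0035, 62.8, 69.6, 4.3, [322.1, 290.8])]
0.036 [(0.5496, 0.0055, 60.9, 67.5, 4.3, [322.1, 290.8])]
```

```bash
python3 -m handwheel '[[5,[-0.15,0,0.3],[0,0,0]],[5,[-0.15,0,0.6],[0,0,0]],[5,[-0.15,0,0.9],[0,0,0]],[5,[-0.15,0,0.9],[0,0,0]]]' 40;python3 -m handwheel '[[5,[0,0,0.1],[0,0,0]],[5,[0,0,0.1],[0,0,0]]]' 40
```

```text
t: 19.62
position: [0.5489, 0.0026, -0.001]
ee_rot: [[-0.075, 0.997, -0.001], [0.997, 0.075, -0.0], [-0.0, -0.001, -1.0]]
contact_force: [0.4, -0.1, -2.1]
gripper_width: 0.646
grasp_force: 40.0
t: 19.88
position: [0.5492, 0.0027, -0.0016]
ee_rot: [[-0.075, 0.997, 0.0], [0.997, 0.075, 0.0], [0.0, 0.0, -1.0]]
contact_force: [-1.7, -0.4, -2.3]
gripper_width: 0.646
grasp_force: 40.0
```

```bash
python3 -m handwheel '[[5,[0,0,0.1],[0,0,0]],[5,[0,0,0.15],[0,0,0]],[5,[0,0,0.15],[0,0,0]]]' 40; python3 -m handwheel '[[7.6,[0,0,0],[0,0,0]],[7.6,[0,0,0],[0,0,0]],[7.6,[0,0,0],[0,0,0]],[7.6,[0,0,-4],[0,0,0]],[7.6,[0,0,-10],[0,0,0]],[7.6,[0,0,-16],[0,0,0]],[7.6,[0,0,-20],[0,0,0]],[7.6,[0,0,-20],[0,0,0]]]' 40; python3 - <<'E'
from h import *
s=snap("wrist","w10"); print(tiles(s,.028,lo=1500)); print(clamp(0,-.0365)); go(.5352,.2743,.25,17.6)
E
```

```text
t: 20.25
position: [0.5493, 0.0027, -0.0025]
ee_rot: [[-0.075, 0.997, 0.0], [0.997, 0.075, 0.001], [0.001, 0.0, -1.0]]
contact_force: [-2.4, -0.2, 4.4]
gripper_width: 0.651
grasp_force: 40.0
t: 21.25
position: [0.5513, 0.0027, 0.2]
ee_rot: [[-0.075, 0.997, 0.006], [0.997, 0.075, 0.002], [0.001, 0.007, -1.0]]
contact_force: [0.2, 0.4, 0.1]
gripper_width: 0.826
grasp_force: 0.0
[(0.5486, 0.002, 60.1, 71.5, 4.2, [317.6, 216.9])]
[0.54923672 0.00260274]
shift cm [27.17  0.6  -5.18] turn z -0.232 rows>= 4.4 at [0.5498 0.0029 0.1979] w 7.6
```

```bash
python3 -m handwheel '[[7.6,[6,0.1,-2],[0,0,-0.06]],[7.6,[12,0.3,-2],[0,0,-0.12]],[7.6,[18,0.4,-2],[0,0,-0.18]],[7.6,[24,0.6,-2],[0,0,-0.232]],[7.6,[26.7,0.7,-2],[0,0,-0.232]],[7.6,[26.7,0.7,-2],[0,0,-0.232]],[7.6,[26.7,0.7,-2],[0,0,-0.232]]]' 40;  python3 - <<'E'
from h import *
s=snap("wrist","w11"); print(*tiles(s,.038,lo=1500),sep="\n"); go(.5363,.2696,.007,17.6)
E
```

```text
t: 22.18
position: [0.536, 0.2672, 0.2158]
ee_rot: [[-0.3, 0.954, -0.001], [0.954, 0.3, -0.002], [-0.002, -0.002, -1.0]]
contact_force: [0.1, -0.2, -0.4]
gripper_width: 0.827
grasp_force: 0.0
(0.5484, 0.0086, 58.6, 65.2, 4.4, [259.2, 440.0])
(0.5355, 0.2743, 59.1, 69.0, 17.5, [323.8, 206.9])
(0.5273, 0.4028, 59.3, 70.3, 6.9, [360.4, 59.9])
(0.4106, 0.3881, 55.5, 61.5, -76.2, [223.5, 34.1])
shift cm [ 0.28  0.1  20.92] turn z -0.003 rows>= 3.3 at [0.5364 0.267  0.2162] w 7.62
```

```bash
python3 -m handwheel '[[7.6,[0.25,0,5],[0,0,0]],[7.6,[0.25,0,11],[0,0,0]],[7.6,[0.25,0,16],[0,0,0]],[7.6,[0.25,0,19.5],[0,0,0]],[7.6,[0.25,0,20.9],[0,0,0]],[7.6,[0.25,0,20.9],[0,0,0]],[5,[0.25,0,20.9],[0,0,0]],[5,[0.25,0,20.9],[0,0,0]]]' 40;python3 -m handwheel '[[5,[0,0,0],[0,0,0]],[5,[0,0,0],[0,0,0]],[5,[0,0,0],[0,0,0]],[5,[0,0,-3],[0,0,0]],[5,[0,0,-8],[0,0,0]],[5,[0,0,-12],[0,0,0]],[5,[0,0,-12],[0,0,0]],[5,[0,0,-12],[0,0,0]]]' 40;  python3 - <<'E'
from h import *
p=clamp(0,-.109-.005); print(p); go(p[0],p[1],.008,4.3)
E
```

```text
t: 23.22
position: [0.5365, 0.2723, 0.0095]
ee_rot: [[-0.302, 0.953, 0.002], [0.953, 0.302, 0.002], [0.001, 0.003, -1.0]]
contact_force: [-0.2, -0.9, 3.4]
gripper_width: 0.645
grasp_force: 40.0
t: 24.22
position: [0.5343, 0.2717, 0.1269]
ee_rot: [[-0.303, 0.953, -0.002], [0.953, 0.303, -0.0], [0.0, -0.002, -1.0]]
contact_force: [-0.4, 0.6, -2.2]
gripper_width: 0.639
grasp_force: 40.0
[ 0.55504757 -0.07467911]
shift cm [-33.65  -8.48  11.9 ] turn z 0.232 rows>= 5.9 at [0.5343 0.2717 0.1269] w 5.88
```

```bash
python3 -m handwheel '[[5,[-6,-1.5,0],[0,0,0.05]],[5,[-12,-3,0],[0,0,0.1]],[5,[-18,-4.5,0],[0,0,0.15]],[5,[-24,-6,0],[0,0,0.2]],[5,[-29.5,-7.5,0],[0,0,0.232]],[5,[-33,-8.3,2],[0,0,0.232]],[5,[-33.4,-8.4,6],[0,0,0.232]],[5,[-33.4,-8.4,10],[0,0,0.232]]]' 40;python3 -m handwheel '[[5,[0,0,0.5],[0,0,0]],[5,[0,0,0.5],[0,0,0]],[5,[0,0,0.5],[0,0,0]],[5,[0,0,0.5],[0,0,0]]]' 40;  python3 - <<'E'
from h import *
p=clamp(0,-.1112); print(p); go(p[0],p[1],-.0015,4.3)
E
```

```text
t: 25.22
position: [0.5548, -0.0729, 0.0252]
ee_rot: [[-0.073, 0.997, -0.003], [0.997, 0.073, -0.0], [-0.0, -0.003, -1.0]]
contact_force: [0.5, 0.4, -2.1]
gripper_width: 0.642
grasp_force: 40.0
t: 25.72
position: [0.5572, -0.0718, 0.0242]
ee_rot: [[-0.075, 0.997, 0.002], [0.997, 0.075, 0.0], [0.0, 0.002, -1.0]]
contact_force: [-0.4, -0.2, -1.9]
gripper_width: 0.643
grasp_force: 40.0
[ 0.55483763 -0.07188699]
shift cm [ 0.01 -0.25  2.57] turn z 0.0 rows>= 0.4 at [ 0.5572 -0.0718  0.0242] w 5.91
```

```bash
python3 -m handwheel '[[5,[0,-0.25,0.8],[0,0,0]],[5,[0,-0.25,1.5],[0,0,0]],[5,[0,-0.25,2.1],[0,0,0]],[5,[0,-0.25,2.4],[0,0,0]],[5,[0,-0.25,2.5],[0,0,0]],[5,[0,-0.25,2.55],[0,0,0]],[5,[0,-0.25,2.55],[0,0,0]]]' 40; python3 - <<'E'
from h import *
go(.5548,-.0719,-.0015,4.3); print(env.state()["contact_force"])
E
```

```text
t: 26.6
position: [0.5533, -0.0721, -0.0006]
ee_rot: [[-0.074, 0.997, -0.001], [0.997, 0.074, 0.002], [0.002, -0.001, -1.0]]
contact_force: [-9.1, 1.5, 21.3]
gripper_width: 0.647
grasp_force: 40.0
shift cm [0.   0.15 0.09] turn z -0.001 rows>= 0.0 at [ 0.5533 -0.0721 -0.0006] w 5.95
[-9.13766326  1.50795547 21.25629022]
```

```bash
python3 -m handwheel '[[5,[0,0.05,-0.1],[0,0,0]],[7.6,[0,0.05,-0.1],[0,0,0]],[7.6,[0,0.05,-0.1],[0,0,0]],[7.6,[0,0.05,-0.1],[0,0,0]],[7.6,[0,0,-4],[0,0,0]],[7.6,[0,0,-10],[0,0,0]],[7.6,[0,0,-16],[0,0,0]],[7.6,[0,0,-20],[0,0,0]]]' 40; python3 -m handwheel '[[7.6,[3,0,0],[0,0,0]],[7.6,[9,0,0],[0,0,0]],[7.6,[15,0,0],[0,0,0]],[7.6,[21,0,0],[0,0,0]]]';  python3 - <<'E'
from h import *
s=snap("wrist","w12"); print(*tiles(s,.028,lo=1500),sep="\n");
for y in(-.037,-.109): print(clamp(0,y))
go(.4068,.396,.2,13.4)
E
```

```text
t: 27.6
position: [0.5546, -0.0724, 0.2001]
ee_rot: [[-0.075, 0.997, 0.003], [0.997, 0.075, 0.0], [-0.0, 0.003, -1.0]]
contact_force: [0.8, 0.4, -0.8]
gripper_width: 0.826
grasp_force: 0.0
t: 28.1
position: [0.5378, 0.1391, 0.1975]
ee_rot: [[-0.075, 0.997, 0.0], [0.997, 0.075, 0.0], [0.0, 0.001, -1.0]]
contact_force: [1.2, -0.6, 0.6]
gripper_width: 0.827
grasp_force: 0.0
(0.548, 0.016, 57.2, 60.1, -85.7, [322.2, 340.1])
[0.54927421 0.00210415]
[ 0.55467268 -0.06969318]
shift cm [ 25.68 -10.78  -0.2 ] turn z -0.148 rows>= 4.5 at [0.5363 0.1494 0.1968] w 7.57
```

```bash
python3 -m handwheel '[[7.6,[6,-2.5,0],[0,0,-0.03]],[7.6,[12,-5,0],[0,0,-0.08]],[7.6,[18,-7.5,0],[0,0,-0.13]],[7.6,[23,-9.8,0],[0,0,-0.148]],[7.6,[25.6,-10.8,0],[0,0,-0.148]],[7.6,[25.6,-10.8,0],[0,0,-0.148]],[7.6,[25.6,-10.8,0],[0,0,-0.148]]]' 40;  python3 - <<'E'
from h import *
s=snap("wrist","w13"); T=tiles(s,.038,lo=1500);print(*T,sep="\n"); 
t=min(T,key=lambda a:np.hypot(a[0]-.407,a[1]-.396)); go(t[0],t[1],.008,t[4])
E
```

```text
t: 29.02
position: [0.4122, 0.3829, 0.1973]
ee_rot: [[-0.219, 0.976, 0.0], [0.976, 0.219, -0.001], [-0.001, 0.0, -1.0]]
contact_force: [-0.3, -0.7, -0.3]
gripper_width: 0.827
grasp_force: 0.0
(0.525, 0.4041, 62.6, 69.7, 6.9, [451.7, 221.9])
(0.4068, 0.3973, 59.5, 68.6, 12.7, [319.4, 201.0])
shift cm [ 1.57 -0.22 18.94] turn z -0.002 rows>= 3.0 at [0.4124 0.3826 0.1974] w 7.61
```

```bash
python3 -m handwheel '[[7.6,[1.5,-0.2,5],[0,0,0]],[7.6,[1.5,-0.2,11],[0,0,0]],[7.6,[1.5,-0.2,16],[0,0,0]],[7.6,[1.5,-0.2,18.4],[0,0,0]],[7.6,[1.5,-0.2,18.9],[0,0,0]],[7.6,[1.5,-0.2,18.9],[0,0,0]],[5,[1.5,-0.2,18.9],[0,0,0]],[5,[1.5,-0.2,18.9],[0,0,0]]]' 40;python3 -m handwheel '[[5,[0,0,0],[0,0,0]],[5,[0,0,0],[0,0,0]],[5,[0,0,0],[0,0,0]]]' 40; python3 -m handwheel '[[5,[0,0,-3],[0,0,0]],[5,[0,0,-8],[0,0,0]],[5,[0,0,-12],[0,0,0]],[5,[0,0,-12],[0,0,0]],[5,[0,0,-12],[0,0,0]]]' 40;  python3 - <<'E'
from h import *
p=clamp(0,-.1815); print(p); go(p[0],p[1],.02,4.3)
E
```

```text
t: 30.08
position: [0.4066, 0.3993, 0.0097]
ee_rot: [[-0.221, 0.975, 0.001], [0.975, 0.221, 0.002], [0.001, 0.002, -1.0]]
contact_force: [0.3, -0.9, 4.0]
gripper_width: 0.645
grasp_force: 40.0
t: 30.45
position: [0.4065, 0.3993, 0.0097]
ee_rot: [[-0.221, 0.975, 0.001], [0.975, 0.221, 0.002], [0.001, 0.001, -1.0]]
contact_force: [-0.8, -1.3, 6.4]
gripper_width: 0.64
grasp_force: 40.0
t: 31.08
position: [0.4049, 0.3982, 0.1274]
ee_rot: [[-0.222, 0.975, -0.001], [0.975, 0.222, -0.001], [-0.001, -0.002, -1.0]]
contact_force: [-1.1, 0.4, -3.3]
gripper_width: 0.645
grasp_force: 40.0
[ 0.56010864 -0.1419891 ]
shift cm [-56.1    3.19  10.78] turn z 0.148 rows>= 9.2 at [0.4049 0.3982 0.1274] w 5.94
```

```bash
python3 -m handwheel '[[5,[-5,0.3,0],[0,0,0.02]],[5,[-11,0.6,0],[0,0,0.04]],[5,[-17,0.9,0],[0,0,0.06]],[5,[-23,1.3,0],[0,0,0.08]],[5,[-29,1.6,0],[0,0,0.1]],[5,[-35,2,0],[0,0,0.12]],[5,[-41,2.3,0],[0,0,0.14]],[5,[-47,2.6,0],[0,0,0.148]]]' 40; python3 -m handwheel '[[5,[-6,1.5,0],[0,0,0]],[5,[-8.5,1.9,0],[0,0,0]],[5,[-8.5,1.9,4],[0,0,0]],[5,[-8.5,1.9,8],[0,0,0]],[5,[-8.5,1.9,10],[0,0,0]],[5,[-8.5,1.9,10],[0,0,0]],[5,[-8.5,1.9,10],[0,0,0]]]' 40;  python3 - <<'E'
from h import *
p=clamp(0,-.179); print(p); go(p[0],p[1],-.0003,4.3)
E
```

```text
t: 32.08
position: [0.5342, -0.0556, 0.1266]
ee_rot: [[-0.075, 0.997, -0.003], [0.997, 0.075, -0.0], [-0.0, -0.003, -1.0]]
contact_force: [0.6, -0.2, -2.3]
gripper_width: 0.643
grasp_force: 40.0
t: 32.95
position: [0.5613, -0.1377, 0.0293]
ee_rot: [[-0.075, 0.997, 0.002], [0.997, 0.075, -0.0], [-0.001, 0.001, -1.0]]
contact_force: [0.6, -0.4, -2.1]
gripper_width: 0.645
grasp_force: 40.0
[ 0.55992119 -0.13949614]
shift cm [-0.17 -0.16  2.96] turn z -0.0 rows>= 0.5 at [ 0.5613 -0.1377  0.0293] w 5.93
```

```bash
python3 -m handwheel '[[5,[-0.17,-0.15,0.8],[0,0,0]],[5,[-0.17,-0.15,1.6],[0,0,0]],[5,[-0.17,-0.15,2.3],[0,0,0]],[5,[-0.17,-0.15,2.6],[0,0,0]],[5,[-0.17,-0.15,2.8],[0,0,0]],[5,[-0.17,-0.15,2.8],[0,0,0]]]' 40; python3 - <<'E'
from h import *
go(*clamp(0,-.179),-.0003,4.3)
E
```

```text
t: 33.7
position: [0.5591, -0.1392, 0.0003]
ee_rot: [[-0.075, 0.997, -0.0], [0.997, 0.075, -0.0], [-0.0, -0.0, -1.0]]
contact_force: [0.3, 0.5, -1.7]
gripper_width: 0.65
grasp_force: 40.0
shift cm [-0.04  0.08  0.06] turn z -0.0 rows>= 0.0 at [ 5.591e-01 -1.392e-01  3.000e-04] w 5.98
```

```bash
python3 -m handwheel '[[5,[0,0.05,0.1],[0,0,0]],[5,[0,0.05,0.1],[0,0,0]],[7.6,[0,0.05,0.1],[0,0,0]],[7.6,[0,0.05,0.1],[0,0,0]],[7.6,[0,0.05,0.1],[0,0,0]],[7.6,[0,0,-4],[0,0,0]],[7.6,[0,0,-10],[0,0,0]],[7.6,[0,0,-16],[0,0,0]]]' 40; python3 -m handwheel '[[7.6,[3,0,-4],[0,0,0]],[7.6,[9,0,-8],[0,0,0]],[7.6,[9,0,-8],[0,0,0]],[7.6,[9,0,-8],[0,0,0]]]';  python3 - <<'E'
from h import *
s=snap("wrist","w14"); np.savez("w14.npz",**s); print(*tiles(s,.028,lo=1500,a=(.03,.3)),sep="\n");
for y in(-.037,-.109,-.1815): print(clamp(0,y))
go(.526,.4035,.2,6.95)
E
```

```text
t: 34.7
position: [0.5588, -0.1391, 0.1619]
ee_rot: [[-0.075, 0.997, -0.001], [0.997, 0.075, -0.0], [-0.0, -0.001, -1.0]]
contact_force: [1.6, 0.6, -0.2]
gripper_width: 0.831
grasp_force: 0.0
t: 35.2
position: [0.5523, -0.049, 0.2405]
ee_rot: [[-0.076, 0.997, 0.0], [0.997, 0.076, 0.0], [0.0, 0.0, -1.0]]
contact_force: [0.1, -0.5, -1.1]
gripper_width: 0.829
grasp_force: 0.0
(0.5459, -0.1673, 60.1, 75.2, 4.9, [307.6, 316.2])
(0.5511, -0.0351, 61.3, 141.5, 4.3, [321.5, 191.4])
[0.54927421 0.00210415]
[ 0.55467268 -0.06969318]
[ 0.56010864 -0.1419891 ]
shift cm [45.44  0.79  3.97] turn z -0.047 rows>= 7.3 at [ 0.5519 -0.0502  0.2399] w 7.57
```

View pics/w14.png

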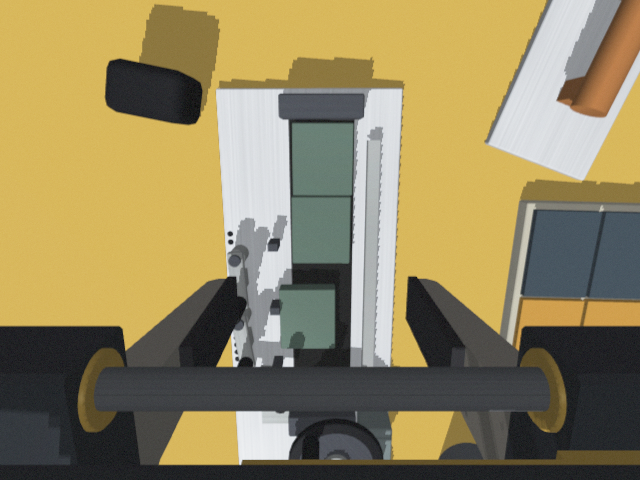

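```bash
python3 -m handwheel '[[7,[-6,-1.4,3],[0,0,0]],[7,[-11.9,-1.4,4],[0,0,0]],[7,[-11.9,-1.4,4],[0,0,0]],[7,[-11.9,-1.4,4],[0,0,0]]]' 40; python3 - <<'E'
from h import *
s=snap("wrist","w15"); np.savez("w15.npz",**s)
for z in(.028,): print(*tiles(s,z,lo=1500,a=(.03,.3)),sep="\n")
go(.546,-.170,.1,4.5)
c=[c for c in greens(s,1500) if c.mean(0)[1]>200]
print([ (c.min(0),c.max(0)) for c in c])
E
```

```text
t: 35.75
position: [0.5464, -0.1704, 0.1994]
ee_rot: [[-0.072, 0.997, -0.002], [0.997, 0.072, -0.0], [-0.0, -0.002, -1.0]]
contact_force: [-0.6, 0.6, 0.2]
gripper_width: 0.762
grasp_force: 0.0
(0.5466, -0.1692, 59.7, 72.1, 5.2, [322.6, 214.3])
(0.552, -0.0489, 60.8, 112.8, 4.0, [333.9, 60.5])
shift cm [-0.09 -0.09  9.97] turn z -0.004 rows>= 1.6 at [ 0.547  -0.169   0.1997] w 6.99
[(array([289, 175], dtype=int32), array([355, 253], dtype=int32))]
```

```bash
python3 -m handwheel '[[7,[-0.05,0,5],[0,0,-0.01]],[7,[-0.05,0,11],[0,0,-0.01]],[7,[-0.05,0,16],[0,0,-0.01]],[7,[-0.05,0,18.5],[0,0,-0.01]],[7,[-0.05,0,19.6],[0,0,-0.01]],[7,[-0.05,0,20],[0,0,-0.01]],[5,[-0.05,0,20],[0,0,-0.01]],[5,[-0.05,0,20],[0,0,-0.01]]]' 40;python3 -m handwheel '[[5,[0,0,0],[0,0,0]],[5,[0,0,0],[0,0,0]],[5,[0,0,0],[0,0,0]],[5,[0,0,-0.4],[0,0,0]],[5,[0,0,-0.8],[0,0,0]],[5,[0,0,-0.8],[0,0,0]]]' 40; python3 - <<'E'
from h import *
go(*clamp(0,-.1812),.007,4.3)
E
```

```text
t: 36.8
position: [0.548, -0.1695, 0.0013]
ee_rot: [[-0.085, 0.996, 0.002], [0.996, 0.085, -0.0], [-0.0, 0.002, -1.0]]
contact_force: [0.4, 0.9, 0.8]
gripper_width: 0.641
grasp_force: 40.0
t: 37.55
position: [0.5475, -0.1697, 0.0086]
ee_rot: [[-0.085, 0.996, 0.0], [0.996, 0.085, -0.0], [-0.0, 0.0, -1.0]]
contact_force: [1.1, 0.4, -2.0]
gripper_width: 0.642
grasp_force: 40.0
shift cm [2.69 1.49 0.16] turn z 0.01 rows>= 0.5 at [ 0.5475 -0.1697  0.0086] w 5.9
```

```bash
python3 -m handwheel '[[5,[0.6,1.2,0],[0,0,0.01]],[5,[1.5,1.5,0],[0,0,0.01]],[5,[2.3,1.5,0],[0,0,0.01]],[5,[2.6,1.5,0],[0,0,0.01]],[5,[2.6,1.5,0.3],[0,0,0.01]],[5,[2.6,1.5,0.6],[0,0,0.01]],[5,[2.6,1.5,0.7],[0,0,0.01]],[5,[2.6,1.5,0.75],[0,0,0.01]]]' 40; python3 -m handwheel '[[5,[0,0,0],[0,0,0]],[7,[0,0,0],[0,0,0]],[7,[0,0,0],[0,0,0]],[7,[0,0,0],[0,0,0]],[7.6,[0,0,-4],[0,0,0]],[7.6,[0,0,-10],[0,0,0]],[7.6,[0,0,-16],[0,0,0]],[7.6,[6,0,-20],[0,0,0]]]' 40; python3 -m handwheel '[[7.6,[6,0,0],[0,0,0]],[7.6,[8,0,0],[0,0,0]],[7.6,[8,0,0],[0,0,0]]]' 40;python3 - <<'E'
from h import *
s=snap("wrist","w16"); np.savez("w16.npz",**s)
for z in(.028,): print(*tiles(s,z,lo=1500,a=(.03,.3)),sep="\n")
print(clamp(0,-.1092))
go(.526,.4035,.2,6.95)
E
```

```text
t: 38.55
position: [0.5598, -0.1427, 0.0013]
ee_rot: [[-0.074, 0.997, -0.0], [0.997, 0.074, 0.0], [0.0, -0.0, -1.0]]
contact_force: [-3.7, 0.4, 8.1]
gripper_width: 0.643
grasp_force: 40.0
t: 39.55
position: [0.5574, -0.0946, 0.1991]
ee_rot: [[-0.067, 0.998, 0.005], [0.998, 0.067, -0.002], [-0.003, 0.005, -1.0]]
contact_force: [0.7, 1.2, -0.3]
gripper_width: 0.829
grasp_force: 0.0
t: 39.92
position: [0.5502, -0.0088, 0.1955]
ee_rot: [[-0.079, 0.997, 0.0], [0.997, 0.079, 0.001], [0.001, 0.0, -1.0]]
contact_force: [-0.5, -1.5, 0.7]
gripper_width: 0.827
grasp_force: 0.0
(0.5533, -0.0613, 61.3, 196.7, 4.2, [320.7, 265.6])
[ 0.55468768 -0.06989262]
shift cm [41.5   0.72 -0.45] turn z -0.045 rows>= 6.6 at [ 0.5503 -0.0108  0.1956] w 7.61
```

```bash
python3 -m handwheel '[[7.6,[5,0.1,0],[0,0,0]],[7.6,[11,0.2,0],[0,0,-0.02]],[7.6,[17,0.3,0],[0,0,-0.03]],[7.6,[23,0.4,0],[0,0,-0.045]],[7.6,[29,0.5,0],[0,0,-0.045]],[7.6,[35,0.6,0],[0,0,-0.045]],[7.6,[40,0.7,0],[0,0,-0.045]],[7.6,[41.3,0.7,0],[0,0,-0.045]]]' 40; python3 -m handwheel '[[7.6,[0,0,0],[0,0,0]],[7.6,[0,0,0],[0,0,0]],[7.6,[0,0,0],[0,0,0]]]' 40; python3 - <<'E'
from h import *
s=snap("wrist","w17"); T=tiles(s,.038,lo=1500);print(*T,sep="\n"); 
t=T[0]; go(t[0],t[1],.008,t[4])
E
```

```text
t: 40.98
position: [0.5263, 0.4037, 0.1946]
ee_rot: [[-0.122, 0.993, -0.0], [0.993, 0.122, -0.001], [-0.001, -0.0, -1.0]]
contact_force: [-0.0, 0.2, -0.3]
gripper_width: 0.827
grasp_force: 0.0
t: 41.35
position: [0.5273, 0.3994, 0.196]
ee_rot: [[-0.117, 0.993, 0.0], [0.993, 0.117, -0.0], [-0.0, 0.0, -1.0]]
contact_force: [0.3, -0.4, -1.1]
gripper_width: 0.822
grasp_force: 0.0
(0.5271, 0.4044, 59.1, 69.3, 6.7, [322.1, 212.8])
shift cm [ 0.44  0.05 18.8 ] turn z 0.0 rows>= 3.0 at [0.5271 0.3999 0.196 ] w 7.6
```

```bash
python3 -m handwheel '[[7.6,[0.6,0,5],[0,0,0]],[7.6,[0.6,0,11],[0,0,0]],[7.6,[0.6,0,16],[0,0,0]],[7.6,[0.6,0,18.3],[0,0,0]],[7.6,[0.6,0,18.7],[0,0,0]],[7.6,[0.6,0,18.7],[0,0,0]],[5,[0.6,0,18.7],[0,0,0]],[5,[0.6,0,18.7],[0,0,0]]]' 40;python3 -m handwheel '[[5,[0,0,0],[0,0,0]],[5,[0,0,0],[0,0,0]],[5,[0,0,0],[0,0,0]]]' 40; python3 -m handwheel '[[5,[0,0,-3],[0,0,0]],[5,[0,0,-8],[0,0,0]],[5,[0,0,-12],[0,0,0]],[5,[0,0,-12],[0,0,0]],[5,[0,0,-12],[0,0,0]]]' 40;  python3 - <<'E'
from h import *
p=clamp(0,-.254); print(p); go(p[0],p[1],.03,4.3)
E
```

```text
t: 42.4
position: [0.5264, 0.4083, 0.0102]
ee_rot: [[-0.12, 0.993, 0.002], [0.993, 0.12, 0.002], [0.002, 0.002, -1.0]]
contact_force: [-0.9, -0.7, 3.3]
gripper_width: 0.645
grasp_force: 40.0
t: 42.78
position: [0.5264, 0.4083, 0.0102]
ee_rot: [[-0.12, 0.993, 0.002], [0.993, 0.12, 0.002], [0.002, 0.002, -1.0]]
contact_force: [-0.9, -0.6, 6.5]
gripper_width: 0.646
grasp_force: 40.0
t: 43.4
position: [0.5244, 0.4072, 0.1272]
ee_rot: [[-0.12, 0.993, -0.002], [0.993, 0.12, -0.001], [-0.001, -0.002, -1.0]]
contact_force: [-0.2, -0.5, -2.5]
gripper_width: 0.648
grasp_force: 40.0
[ 0.5655446  -0.21428502]
shift cm [-62.18  -3.35   9.78] turn z 0.045 rows>= 10.1 at [0.5244 0.4072 0.1272] w 5.96
```

```bash
python3 -m handwheel '[[5,[-5,-0.2,0],[0,0,0]],[5,[-11,-0.6,0],[0,0,0.01]],[5,[-17,-0.9,0],[0,0,0.02]],[5,[-23,-1.2,0],[0,0,0.03]],[5,[-29,-1.5,0],[0,0,0.045]],[5,[-35,-1.8,0],[0,0,0.045]],[5,[-41,-2.2,0],[0,0,0.045]],[5,[-47,-2.5,0],[0,0,0.045]]]' 40; python3 -m handwheel '[[5,[-6,-0.1,0],[0,0,0]],[5,[-11,-0.2,0],[0,0,0]],[5,[-14,-0.2,0],[0,0,0]],[5,[-14.6,-0.2,2],[0,0,0]],[5,[-14.6,-0.2,5],[0,0,0]],[5,[-14.6,-0.2,7],[0,0,0]],[5,[-14.6,-0.2,7],[0,0,0]],[5,[-14.6,-0.2,7],[0,0,0]]]' 40;  python3 - <<'E'
from h import *
p=clamp(0,-.250); print(p); go(p[0],p[1],.0005,4.3)
E
```

```text
t: 44.4
position: [0.5554, -0.0636, 0.1267]
ee_rot: [[-0.075, 0.997, -0.003], [0.997, 0.075, -0.0], [0.0, -0.003, -1.0]]
contact_force: [0.3, 0.8, -2.2]
gripper_width: 0.643
grasp_force: 40.0
t: 45.4
position: [0.5664, -0.2075, 0.0588]
ee_rot: [[-0.076, 0.997, 0.0], [0.997, 0.076, -0.0], [-0.0, 0.0, -1.0]]
contact_force: [1.2, -0.1, -2.4]
gripper_width: 0.642
grasp_force: 40.0
[ 0.56524468 -0.21029628]
shift cm [-0.27 -0.14  5.83] turn z 0.001 rows>= 0.9 at [ 0.5664 -0.2075  0.0588] w 5.9
```

```bash
python3 -m handwheel '[[5,[-0.27,-0.1,1],[0,0,0]],[5,[-0.27,-0.1,2],[0,0,0]],[5,[-0.27,-0.1,3],[0,0,0]],[5,[-0.27,-0.1,4],[0,0,0]],[5,[-0.27,-0.1,5],[0,0,0]],[5,[-0.27,-0.1,5],[0,0,0]]]' 40;  python3 - <<'E'
from h import *
go(*clamp(0,-.250),.0005,4.3)
E
```

```text
t: 46.15
position: [0.5644, -0.2103, 0.0075]
ee_rot: [[-0.075, 0.997, -0.002], [0.997, 0.075, 0.0], [0.001, -0.002, -1.0]]
contact_force: [0.1, -0.4, -2.1]
gripper_width: 0.642
grasp_force: 40.0
shift cm [-0.    0.08  0.7 ] turn z -0.0 rows>= 0.1 at [ 0.5644 -0.2103  0.0075] w 5.91
```

```bash
python3 -m handwheel '[[5,[0,0.05,0.3],[0,0,0]],[5,[0,0.05,0.55],[0,0,0]],[5,[0,0.05,0.65],[0,0,0]],[5,[0,0.05,0.65],[0,0,0]]]' 40; python3 -m handwheel '[[7,[0,0,0],[0,0,0]],[7,[0,0,0],[0,0,0]],[7,[0,0,0],[0,0,0]],[7,[0,0,-4],[0,0,0]],[7,[0,0,-10],[0,0,0]],[7,[0,0,-16],[0,0,0]],[7,[4,0,-20],[0,0,0]],[7,[6,0,-22],[0,0,0]]]' 40;python3 -m handwheel '[[3.5,[0,0,0],[0,0,0]],[3.5,[0,0,0],[0,0,0]],[3.5,[0,0,0],[0,0,0]]]' 15; python3 - <<'E'
from h import *
s=snap("wrist","w18"); np.savez("w18.npz",**s)
print(*tiles(s,.028,lo=1500,a=(.03,.35)),sep="\n")
sp=[.5585,-.2855,.112]; print(proj(s,[sp,[.5254,-.2414,.079]]))
go(.5585,-.2855,.13,4.3)
E
```

```text
t: 46.65
position: [0.5656, -0.2105, 0.0021]
ee_rot: [[-0.075, 0.997, 0.0], [0.997, 0.075, 0.0], [0.0, 0.0, -1.0]]
contact_force: [-0.4, 0.3, -1.7]
gripper_width: 0.645
grasp_force: 40.0
t: 47.65
position: [0.5621, -0.1492, 0.2246]
ee_rot: [[-0.076, 0.997, 0.004], [0.997, 0.076, 0.001], [0.001, 0.004, -1.0]]
contact_force: [0.5, 0.6, -0.3]
gripper_width: 0.763
grasp_force: 0.0
t: 48.02
position: [0.5603, -0.1519, 0.2209]
ee_rot: [[-0.073, 0.997, -0.002], [0.997, 0.073, -0.001], [-0.0, -0.002, -1.0]]
contact_force: [-0.2, 0.5, -0.1]
gripper_width: 0.457
grasp_force: 0.0
(0.5629, -0.1782, 60.5, 143.3, 4.7, [322.5, 236.5])
(0.5517, -0.037, 60.7, 137.6, 3.2, [322.2, 80.6])
[[308.13370263 385.76235577]
 [275.702492   318.17234554]]
shift cm [-13.31  -1.14   9.1 ] turn z -0.002 rows>= 2.6 at [ 0.5604 -0.1519  0.2209] w 3.79
```

View pics/w18.png

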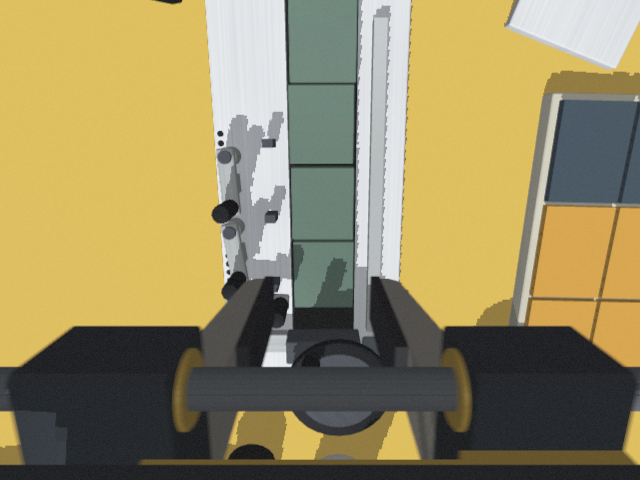

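```bash
python3 -m handwheel '[[3.8,[-5,-0.4,0],[0,0,0]],[3.8,[-10,-0.8,0],[0,0,0]],[3.8,[-13,-1.1,2],[0,0,0]],[3.8,[-13.3,-1.1,5.5],[0,0,0]],[3.8,[-13.3,-1.1,5.5],[0,0,0]],[3.8,[-13.3,-1.1,5.5],[0,0,0]]]' 15; python3 - <<'E'
from h import *
s=snap("wrist"); np.savez("w19.npz",**s)
cv2.imwrite("pics/w19.png",s["img"][130:370,160:520,::-1])
w=dict(np.load("w4.npz")); print("hub w4",plane(w,[(466,299),(464.5,295)],.070),"spinner",plane(w,[(447,271)],.112))
print(proj(s,[[.5585,-.2855,.112]])-[160,130], env.state()["position"])
E
```

```text
t: 48.82
position: [0.5604, -0.2844, 0.1676]
ee_rot: [[-0.075, 0.997, 0.0], [0.997, 0.075, -0.0], [-0.0, 0.0, -1.0]]
contact_force: [0.6, 0.3, 0.6]
gripper_width: 0.415
grasp_force: 0.0
hub w4 [[ 0.59019806 -0.31910546  0.07      ]
 [ 0.58870761 -0.31630255  0.07      ]] spinner [[ 0.55939976 -0.28736562  0.112     ]]
[[158.33162372 121.67871444]] [ 0.56086673 -0.28432233  0.16818078]
```

View pics/w19.png

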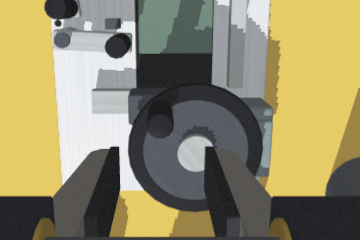

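```bash
python3 - <<'E'
from h import *
s=dict(np.load("w19.npz"))
hc=plane(s,[(356,277.5)],.066)[0]; sp=plane(s,[(322,252)],.112)[0]; print(hc,sp,np.linalg.norm((hc-sp)[:2]))
c=RC.T@(hc[:2]-O); q=RC.T@(sp[:2]-O); print("clamp",c,q,q-c,np.degrees(np.arctan2(*(q-c)[::-1])))
go(sp[0],sp[1],.078,4.3)
E
```

```text
[ 0.58932711 -0.3165782   0.066     ] [ 0.56084065 -0.28553572  0.112     ] 0.04213210412600868
clamp [ 0.01604575 -0.35778842] [-0.01003299 -0.32469744] [-0.02607875  0.03309098] 128.2413686119251
shift cm [-0.11 -0.02  9.02] turn z 0.0 rows>= 1.4 at [ 0.5609 -0.2843  0.1682] w 3.84
```

```bash
python3 -m handwheel '[[3.8,[-0.1,0,4],[0,0,0]],[3.8,[-0.1,0,7.5],[0,0,0]],[3.8,[-0.1,0,9],[0,0,0]],[3.8,[-0.1,0,9],[0,0,0]],[1,[-0.1,0,9],[0,0,0]],[1,[-0.1,0,9],[0,0,0]],[1,[-0.1,0,9],[0,0,0]],[1,[-0.1,0,9],[0,0,0]]]' 20
```

```text
t: 49.88
position: [0.5607, -0.2854, 0.0783]
ee_rot: [[-0.075, 0.997, 0.001], [0.997, 0.075, -0.0], [-0.0, 0.001, -1.0]]
contact_force: [-2.3, 0.7, 6.5]
gripper_width: 0.187
grasp_force: 20.0
```

```bash
python3 -m handwheel '[[1,[0.57,0.96,0],[0,0,0]],[1,[0.86,2.02,0],[0,0,0]],[1,[0.87,3.12,0],[0,0,0]],[1,[0.59,4.18,0],[0,0,0]],[1,[0.05,5.14,0],[0,0,0]],[1,[-0.72,5.92,0],[0,0,0]],[1,[-1.66,6.48,0],[0,0,0]],[1,[-2.72,6.77,0],[0,0,0]]]' 20; python3 - <<'E'
from h import *
p=RC.T@(np.array(env.state()["position"])[:2]-O)-[.01605,-.35779]; print(p,np.hypot(*p),np.degrees(np.arctan2(p[1],p[0])))
E
```

```text
t: 50.88
position: [0.6297, -0.3082, 0.0782]
ee_rot: [[-0.075, 0.997, -0.0], [0.997, 0.075, -0.0], [-0.0, -0.0, -1.0]]
contact_force: [-5.0, 0.1, 8.4]
gripper_width: 0.186
grasp_force: 20.0
[0.04085746 0.00537652] 0.04120969120910199 7.496596483249262
```

```bash
python3 -m handwheel '[[1,[-0.95,0.02,0],[0,0,0]],[1,[-1.82,-0.14,0],[0,0,0]],[1,[-2.63,-0.49,0],[0,0,0]],[1,[-3.35,-0.99,0],[0,0,0]],[1,[-3.81,-1.46,0],[0,0,0]],[1,[-4.16,-1.94,0],[0,0,0]]]' 20; python3 - <<'E'
from h import *
p=RC.T@(np.array(env.state()["position"])[:2]-O)-[.01605,-.35779]; print(p,np.hypot(*p),np.degrees(np.arctan2(p[1],p[0])))
E
```

```text
t: 51.62
position: [0.6147, -0.3498, 0.0783]
ee_rot: [[-0.075, 0.997, 0.002], [0.997, 0.075, 0.001], [0.0, 0.002, -1.0]]
contact_force: [0.2, 2.7, 5.6]
gripper_width: 0.188
grasp_force: 20.0
[ 0.02276653 -0.03502037] 0.0417700960724467 -56.97234519400145
```

```bash
python3 -m handwheel '[[1,[-0.18,-0.32,0],[0,0,0]],[1,[-0.33,-0.65,0],[0,0,0]],[1,[-0.33,-0.65,0],[0,0,0]]]' 20;python3 -m handwheel '[[1,[-0.13,-0.35,0],[0,0,0]],[1,[-0.13,-0.35,0],[0,0,0]]]' 20; python3 - <<'E'
from h import *
p=RC.T@(np.array(env.state()["position"])[:2]-O)-[.01605,-.35779]; print(p,np.hypot(*p),np.degrees(np.arctan2(p[1],p[0])),env.state()["contact_force"])
E
```

```text
t: 52.0
position: [0.6081, -0.3541, 0.0783]
ee_rot: [[-0.075, 0.997, 0.002], [0.997, 0.075, -0.0], [-0.0, 0.002, -1.0]]
contact_force: [-0.3, 1.7, 6.4]
gripper_width: 0.182
grasp_force: 20.0
t: 52.25
position: [0.6049, -0.3556, 0.0783]
ee_rot: [[-0.075, 0.997, 0.002], [0.997, 0.075, -0.0], [-0.001, 0.002, -1.0]]
contact_force: [0.3, 1.5, 6.6]
gripper_width: 0.185
grasp_force: 20.0
[ 0.01257319 -0.04009614] 0.042021251473099264 -72.5898198126256 [0.33024693 1.46667477 6.59782641]
```

```bash
python3 -m handwheel '[[1,[-0.07,-0.22,0],[0,0,0]],[1,[-0.11,-0.43,0],[0,0,0]],[1,[-0.11,-0.43,0],[0,0,0]]]' 20;python3 -m handwheel '[[1,[-0.04,-0.22,0],[0,0,0]],[1,[-0.06,-0.43,0],[0,0,0]],[1,[-0.06,-0.43,0],[0,0,0]]]' 20; python3 - <<'E'
from h import *
p=RC.T@(np.array(env.state()["position"])[:2]-O)-[.01605,-.35779]; print(p,np.hypot(*p),np.degrees(np.arctan2(p[1],p[0])),env.state()["contact_force"])
E
```

```text
t: 52.62
position: [0.6011, -0.357, 0.0783]
ee_rot: [[-0.075, 0.997, 0.003], [0.997, 0.075, -0.001], [-0.001, 0.003, -1.0]]
contact_force: [1.0, 1.6, 6.0]
gripper_width: 0.186
grasp_force: 20.0
t: 53.0
position: [0.5969, -0.3581, 0.0783]
ee_rot: [[-0.075, 0.997, 0.003], [0.997, 0.075, -0.001], [-0.001, 0.003, -1.0]]
contact_force: [1.6, 0.2, 5.7]
gripper_width: 0.186
grasp_force: 20.0
[ 0.00447775 -0.0419523 ] 0.04219058979462984 -83.90763846544164 [1.55227827 0.17235722 5.6673761 ]
```

```bash
python3 -m handwheel '[[1,[-0.01,-0.22,0],[0,0,0]],[1,[-0.015,-0.44,0],[0,0,0]],[1,[-0.015,-0.44,0],[0,0,0]]]' 20;python3 -m handwheel '[[1,[0.01,-0.22,0],[0,0,0]],[1,[0.03,-0.44,0],[0,0,0]],[1,[0.03,-0.44,0],[0,0,0]]]' 20; python3 - <<'E'
from h import *
p=RC.T@(np.array(env.state()["position"])[:2]-O)-[.01605,-.35779]; print(p,np.hypot(*p),np.degrees(np.arctan2(p[1],p[0])),env.state()["contact_force"])
s=snap("wrist"); np.savez("w20.npz",**s)
c=[c for c in greens(s,1500)]; print([(x.min(0),x.max(0)) for x in c])
cv2.imwrite("pics/w20.png",cv2.resize(s["img"][60:300,200:460,::-1],None,fx=2,fy=2))
E
```

```text
t: 53.38
position: [0.5941, -0.3585, 0.0783]
ee_rot: [[-0.076, 0.997, 0.006], [0.997, 0.076, -0.002], [-0.002, 0.006, -1.0]]
contact_force: [7.0, 0.5, 4.0]
gripper_width: 0.184
grasp_force: 20.0
t: 53.75
position: [0.592, -0.3587, 0.0784]
ee_rot: [[-0.077, 0.997, 0.01], [0.997, 0.077, -0.004], [-0.004, 0.009, -1.0]]
contact_force: [10.9, -2.0, 0.3]
gripper_width: 0.188
grasp_force: 20.0
[-0.00047066 -0.04218538] 0.042188002546012265 -90.63922386822526 [10.91158192 -2.0143544   0.27917362]
[(array([238,   0], dtype=int32), array([348,  43], dtype=int32))]
```

View pics/w20.png

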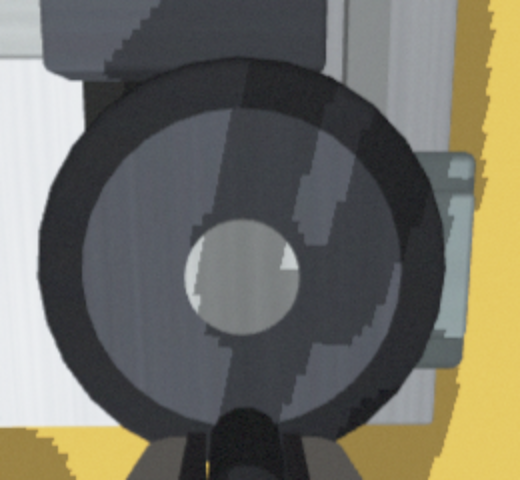

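```bash
python3 -m handwheel '[[1,[0.03,-0.25,0],[0,0,0]],[1,[0.06,-0.5,0],[0,0,0]],[1,[0.06,-0.5,0],[0,0,0]]]' 25; python3 -m handwheel '[[1,[0,0,0],[0,0,0]],[1,[0,0,0],[0,0,0]],[3.5,[0,0,0],[0,0,0]],[3.5,[0,0,0],[0,0,0]],[3.5,[0,0,0],[0,0,0]]]' 25
```

```text
t: 54.18
position: [0.5896, -0.3588, 0.0785]
ee_rot: [[-0.077, 0.997, 0.014], [0.997, 0.077, -0.006], [-0.007, 0.014, -1.0]]
contact_force: [17.4, -4.8, -3.5]
gripper_width: 0.18
grasp_force: 25.0
t: 54.8
position: [0.5851, -0.3577, 0.0782]
ee_rot: [[-0.076, 0.997, 0.006], [0.997, 0.076, -0.001], [-0.002, 0.006, -1.0]]
contact_force: [6.9, 0.6, 3.4]
gripper_width: 0.381
grasp_force: 3.5
```

```bash
python3 -m handwheel '[[3.8,[0,0.5,0],[0,0,0]],[3.8,[0,0.7,0],[0,0,0]],[3.8,[0,0.7,0],[0,0,0]]]' 25; python3 -m handwheel '[[3.8,[0,0,-3],[0,0,0]],[3.8,[0,0,-9],[0,0,0]],[3.8,[0,0,-15],[0,0,0]],[3.8,[6,0,-21],[0,0,0]],[3.8,[12,-1,-26],[0,0,0]],[3.8,[18,-2,-28],[0,0,0]],[3.8,[20,-3,-28],[0,0,0]],[3.8,[20,-3,-28],[0,0,0]]]' 25; python3 - <<'E'
from h import *
s=snap("wrist"); s=snap("wrist"); np.savez("w21.npz",**s)
im=s["img"][20:360,210:440,::-1]; cv2.imwrite("pics/w21.png",cv2.resize(im,(540,800),interpolation=cv2.INTER_CUBIC)[:600] if 0 else cv2.resize(im,(400,592),interpolation=cv2.INTER_CUBIC))
print(*tiles(s,.028,lo=800,a=(.03,.35)),sep="\n")
print(proj(s,[np.r_[clamp(-.042,-.278),.079],np.r_[clamp(-.054,-.284),.026],np.r_[clamp(0,-.284),.04]])); print(env.state()["position"])
E
```

```text
t: 55.18
position: [0.5875, -0.3576, 0.0762]
ee_rot: [[-0.074, 0.997, -0.002], [0.997, 0.074, 0.0], [0.001, -0.002, -1.0]]
contact_force: [-0.2, 0.2, 0.2]
gripper_width: 0.414
grasp_force: 0.0
t: 56.18
position: [0.5437, -0.156, 0.3581]
ee_rot: [[-0.082, 0.997, 0.002], [0.997, 0.082, 0.003], [0.003, 0.002, -1.0]]
contact_force: [0.2, 0.2, 0.3]
gripper_width: 0.415
grasp_force: 0.0
(0.5564, -0.1036, 61.2, 281.4, 4.4, [335.3, 143.0])
[[301.34420534 266.3669468 ]
 [294.37490758 258.72449372]
 [334.75394341 261.88814405]]
[ 0.54326712 -0.16039708  0.35702787]
```

View pics/w21.png

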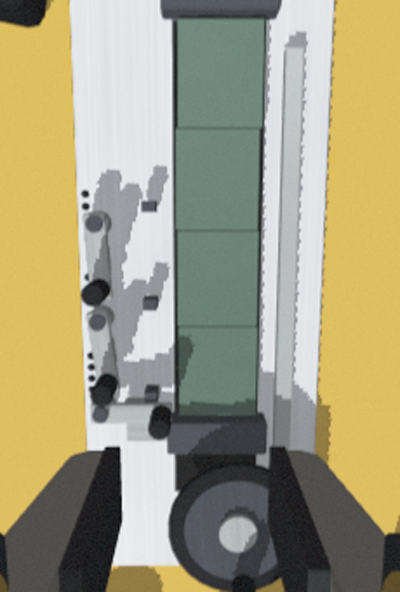

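```bash
python3 - <<'E'
from workcell import env
print(env.close_job())
E
```

```text
the job is handed in; nothing more can be done
None
```

I handed the job in: all four tiles lie in one straight row on the bed, the 4-tile stop is fully home with the other two folded, and the jaw is wound up against it; one tile got knocked aside after I placed it and was re-laid, and I don't have the judging result.

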